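Close, lock and time a batch in the mould press

TASK

Lay every bunch lying on the bench into the mould press, one to a groove, and swing the cover fully shut on them. Then drag the lock key by its knob along its rail until it drops into the hidden notch of the keeper strip, so that its collar holds the cover down, and let go of it. Only then start the press timer: press its round key, its square key and its long bar key in that order, one at a time, each fully down and let up again; leave the pot, weight and tin standing where they are.

Things in the scene. Friction and masses are not known exactly. Their poses are not given: they have to be found in the camera images.
- press: fixed mould press on a wooden bed 240 x 344 mm, 18 mm thick; origin at the centre of its underside on the bench, x to its hinge side (away from the robot at yaw 0), y left along its rail, z up. All press coordinates below are in this frame, in mm
- mould (a point): press (8, 0, 30): centre of the lower mould half (dark wood, 140 x 216 mm), on the level of the groove floors. Four grooves run along the press's x, at press y -78, -26, 26 and 78; 26 mm wide at the top, 16 mm at the floor, 124 mm long between 7 mm high end lips; the ribs between them rise 8 mm over the floor. The middle of a seated bunch is 10 to 11 mm above the floor
- rail (a point): press (-88, 0, 40), on the channel floor of the steel rail along the front (its top at z 60, y -165 to 161). 12 mm slot between lips over a 28 mm wide channel. A keeper strip in the floor, hidden by the lips, has one cross notch 28 mm long (along y), 14 mm deep; it is moved for every batch: notch middle anywhere from y -65 to 15. The key can travel from y -84 to 124
- cover (a joint): angle of the hinged wooden cover (224 mm wide, 14 mm thick), rad: 0 shut, 1.9 widest open, leaning away from the robot beyond 1.57. A stiff hinge (0.55 N m) holds it anywhere; push it with closed fingers, about 5 N near its edge. A steel tongue makes its front edge, 174 mm from the hinge, press y -112 to 76. Bar handle on its outer face, 118 mm from the hinge, 68 mm long, 30 mm high
- cover_hinge (a point): point on the cover's hinge axis (along the press's y) at press (98, 0, 62); axes as the press. Shut, the cover's outer face is 7 mm above it (press z 69)
- lock_key: loose lock key, captive in the rail, upright: origin under the centre of its round foot (22 mm wide, 8 thick, under the lips); stem 8 mm; collar 42 mm wide from 45 to 53 mm up; round wooden knob. 0.12 kg. Starts at the +y end, foot on the channel floor (press z 40); clear of the cover's tongue only at press y above 100. In the notch: press z 26, collar 2 mm above the shut tongue
- key_knob (a point): middle of the key's knob (24 mm diameter, 42 mm high), 80 mm above the key's origin: where to grip; at press z 120 while the foot rides on the channel floor, 106 when it is down in the notch
- round_key (a joint): travel of the timer's round key (26 mm diameter), m: 0 = up, 0.006 = fully down (about 4.7 N), springs back
- square_key (a joint): travel of the timer's square key (24 mm wide), as the round key
- bar_key (a joint): travel of the timer's long bar key (18 x 84 mm), as the round key
- round_key_top (a point): centre of the top of the round key, z 47 mm when up: left key of the far row of the timer, a grey case 120 x 134 mm, 36 mm high, with a display ridge 57 mm high along its far side
- square_key_top (a point): centre of the top of the square key, right key of the far row
- bar_key_top (a point): centre of the top of the long bar key, in front of the other two
- bunch_1_mid (a point): middle of a tobacco bunch, a brown leaf-wrapped roll 110 mm long, 22 mm wide and 20 mm high, tapered at one end, loose on the bench to the right of the press at the start (middle 10 mm above the bench), light (about 0.03 kg); its y axis runs along the bunch. May be absent
- bunch_2_mid (a point): middle of a tobacco bunch, a brown leaf-wrapped roll 110 mm long, 22 mm wide and 20 mm high, tapered at one end, loose on the bench to the right of the press at the start (middle 10 mm above the bench), light (about 0.03 kg); its y axis runs along the bunch. May be absent
- bunch_3_mid (a point): middle of a tobacco bunch, a brown leaf-wrapped roll 110 mm long, 22 mm wide and 20 mm high, tapered at one end, loose on the bench to the right of the press at the start (middle 10 mm above the bench), light (about 0.03 kg); its y axis runs along the bunch. May be absent
- bunch_4_mid (a point): middle of a tobacco bunch, a brown leaf-wrapped roll 110 mm long, 22 mm wide and 20 mm high, tapered at one end, loose on the bench to the right of the press at the start (middle 10 mm above the bench), light (about 0.03 kg); its y axis runs along the bunch. May be absent
- bunch_1: the same bunch; origin 10 mm under its middle as it first lies
- bunch_2: the same bunch; origin 10 mm under its middle as it first lies
- bunch_3: the same bunch; origin 10 mm under its middle as it first lies
- bunch_4: the same bunch; origin 10 mm under its middle as it first lies
- paste_pot: stoneware pot, 62 mm diameter, 49 mm high, bystander; origin at the centre of its underside
- brass_weight: brass weight with a knob, 26 mm diameter, 43 mm high, bystander; origin at the centre of its underside
- snuff_tin: flat metal tin 63 x 89 x 29 mm, bystander; origin at the centre of its underside

How it is judged (in metres and radians):
On the way, in this order (a step that is already met when the one before it is completed fails the run):
1. every bunch lies down in a groove of the mould (x of bunch_1_mid in the frame of press between -0.006 and 0.022 m and y of bunch_1_mid in the frame of press between -0.1 and 0.1 m and z of bunch_1_mid in the frame of press between 0.034 and 0.0455 m and angle between the y axis of each of bunch_1_mid, bunch_2_mid, bunch_3_mid, bunch_4_mid and the x axis of press, either way round below 0.2 rad and x of bunch_2_mid in the frame of press between -0.006 and 0.022 m and y of bunch_2_mid in the frame of press between -0.1 and 0.1 m and z of bunch_2_mid in the frame of press between 0.034 and 0.0455 m and x of bunch_3_mid in the frame of press between -0.006 and 0.022 m and y of bunch_3_mid in the frame of press between -0.1 and 0.1 m and z of bunch_3_mid in the frame of press between 0.034 and 0.0455 m and x of bunch_4_mid in the frame of press between -0.006 and 0.022 m and y of bunch_4_mid in the frame of press between -0.1 and 0.1 m and z of bunch_4_mid in the frame of press between 0.034 and 0.0455 m), for 0.2 s.
2. the cover is shut on them (all of step 1 and value of joint cover below 0.04 rad), for 0.2 s.
3. the lock key has dropped into the notch over the shut cover (value of joint cover below 0.04 rad and z of key_knob in the frame of press below 0.111 m and angle between lock_key's own z axis and vertical below 0.2 rad and y of key_knob in the frame of press below 0.05 m), for 0.2 s.
4. the round key alone is pressed down, the press being locked (all of step 3 and value of joint round_key above 0.0042 m and value of joint each of square_key, bar_key below 0.002 m), for 0.1 s.
5. the square key alone is pressed down, the press being locked (all of step 3 and value of joint square_key above 0.0042 m and value of joint each of round_key, bar_key below 0.002 m), for 0.1 s.
6. the long bar key alone is pressed down, the press being locked (all of step 3 and value of joint bar_key above 0.0042 m and value of joint each of round_key, square_key below 0.002 m), for 0.1 s.
At the end, for the whole second after the job is handed in: Every bunch lies in a groove (middle within 14 mm lengthwise, at most 5 mm high, within 0.2 rad of its line), the cover is shut (under 0.04 rad), the lock key stands in the notch within 5 mm of its bottom, all three timer keys are up, and all is at rest (all of step 1 and all of step 3 and value of joint each of round_key, square_key, bar_key below 0.002 m and linear speed of each of bunch_1, bunch_2, bunch_3, bunch_4, lock_key below 0.03 m/s); the robot touches nothing.
It fails at once if the timer is started (long bar key down) while the lock key is not in the notch (value of joint bar_key above 0.0042 m and not (z of key_knob in the frame of press below 0.111 m and angle between lock_key's own z axis and vertical below 0.2 rad and y of key_knob in the frame of press below 0.05 m)).
It fails at once if two timer keys are down together (value of joint each of round_key, square_key above 0.0042 m or value of joint each of round_key, bar_key above 0.0042 m or value of joint each of square_key, bar_key above 0.0042 m).
It fails at once if the pot, the weight or the tin is shoved more than 40 mm or knocked over (distance of any of paste_pot, brass_weight, snuff_tin from where it was at the start of the episode above 0.04 m or angle between any of paste_pot, brass_weight, snuff_tin's own z axis and vertical above 0.5 rad).
Of bunch_1, bunch_2, bunch_3, bunch_4 only 2 to 4 are there at a start; the rules pass over those that are not, and their reading is None.
At some moment in a run one of bunch_1, bunch_2, bunch_3, bunch_4 may be knocked a few centimetres aside while the robot is not near it.
Once in a run the grip may slacken for a moment while it holds something.
It also fails if it takes over 208 s, if anything falls off the work surface, if the arm or the gripper's body presses on something with over 40 N, if the wrist force passes 120 N, or if a joint passes its speed limit or range.

ROBOT

A 6-joint arm with a two-finger parallel gripper is mounted at the origin on a cart in front of the work surface, level with it; the furniture and walls round the work are solid. World frame = base frame: x ahead of the robot, y to its left, z up, the work surface at z = 0. Lengths are in mm, angles in rad, forces in N, time in s.
With the tool pointing down it reaches from about 400 to 925 mm from the base axis. Payload 12.5 kg.
Tool frame: the origin (TCP) lies at the very end of the fingers, on their centre line; the grasp point (between the pads) lies 19 mm behind it; z points along the fingers, y is the line along which they close (so a half turn about z gives the same grasp; the last joint's range is limited). The gripper opens to 95 mm and grips with 3 to 60 N. Pads are 20 mm wide; open, the fingers measure 119 mm over their backs; the gripper's body (75 mm by 180 mm) begins 59 mm behind the grasp point.
Start: joints at [1.111, 0.491, 1.559, -0, 1.092, -0.106], TCP at [216.525, 586.314, 214.661] pointing down, gripper open.
Joint ranges: [-3.1, 3.1], [-0.84, 2.19], [0.05, 2.79], [-1.13, 4.28], [0.06, 2.93], [-2.69, 2.69]. Speed limits (rad/s): [2.22, 2.22, 2.79, 3.14, 3.14, 3.14].

INTERFACE

Orientations are given as [roll, pitch, yaw] about the fixed x, y, z axes, in that order (R = Rz(yaw) Ry(pitch) Rx(roll)).
In Python, from cell import state, imaging, env, spot_in, mark_of gives the robot as it stands. The module is installed in compiled form; this text tells all that it offers.
- The arm moves only by the tool step_arm, never from a script. Its argument "increments" is a list of rows, each an object with "slide": the shift along the tool's x, y, z in m, a list of three; "roll": the turn about the tool's z in rad. A call has 1 to 5 rows; each row is the pose to reach, as a shift and turn from the pose commanded when the call began, along the tool's axes at that moment; what a row does not reach only later rows make up. A row lasts 1/8 s, in which the tool goes at most 62.5 mm and 10.7 degrees, less where a joint would pass 70% of its speed; a pose out of reach is approached as far as the arm can. A call with a gripper value outside its range is refused whole. "fingers" is the opening, from 0 (shut) to 1 (fully open), set as the call begins (left out, the last holds). The fingers move at their own pace and stop on an object; the grip force is fixed at half the most. Time passes only in rows, so rows that repeat a pose let the fingers close. It gives the time, the measured TCP pose, the force, the opening and the grip force at its end, in the units of the state.
- state(): the state, without advancing time (a new reading comes with each control period).
- imaging.read_camera(name): name is "scene" or "top" or "wrist"; returns a dict with "color" (384x512x3 uint8, red, green, blue), "z_map" (384x512 float32, mm along the optical axis (not along the pixel's ray), 0 where there is no reading), "intrinsics" (3x3 intrinsics, pixels), "camera_from_world" (4x4, takes a point from world to camera coordinates). Camera axes: x right, y up, looking along -z (the intrinsics and any distortion apply to the point x, -y, -z); pixel columns grow to the right and rows downward; lengths in mm; the calibration is good to about 2 mm. The wrist camera is an equidistant fisheye: a pixel r from the principal point sees the ray r / f radians off the axis. A picture is of the moment at which its call begins.
- env.job_done(): hands the job in; it is judged then, once.
Trained networks look in the newest picture that a camera, given by its name, has taken for a name from the list of things; names that differ only in an ending like _2 or _b are one class to them, and where a whole thing is asked for, a point or a joint stands for the part that bears it (a point fixed in the world has none). Each returns a list of dicts, best first, with "confidence" (0 to 1); they miss things now and then, are a little off and sometimes report something else, mostly with a low value. They report only what shows in the picture. A call takes as long as a camera call.
- spot_in(camera, target): "bbox" ([left, top, right, bottom] in pixels, round what is visible of it).
- mark_of(camera, target): "uv" ([column, row] in pixels: a listed point, or the origin of a listed thing).
The state is a dict: "t": time; "joints": joint angles; "qvel": joint speeds; "tau": joint torques, N m; "eef_pos": TCP position; "tcp_rot": TCP orientation; "ft_force": force on the tool from outside, world axes, zero at the start; "moment": the same for the moment, N m; "opening": opening from 0.0 (shut) to 1.0 (fully open); "grip_force": force on a finger pad.
Only numpy, scipy, OpenCV 4.12 (cv2) and the standard library are available. Lean on these libraries where they do the work, as an engineer would, in place of code of your own. Each camera call takes 0.05 s, during which the arm holds its last target. There are 200 camera calls.

## Working session

There is one attempt and no reset: what is moved stays moved. The work goes in short steps, Python scripts to look and compute and a tool call to move; the robot and the scene stay as the last step left them, time stands still between calls to the robot, and variables do not carry over. Pictures are saved under pics/ and viewed, at most 14 in all, crops included, and the job is handed in when it is done.

Besides the shell and the picture viewer there is one more tool, called after ">>>" as name(argument=value, ...) on one line, values as JSON. step_arm: Moves the arm, as the interface text tells. Its arguments: {"type":"object","properties":{"increments":{"type":"array"},"fingers":{"type":"number"}},"required":["increments"]}

```bash
mkdir -p pics
cat > h.py <<'E'
import numpy as np, cv2
from cell import state, imaging, env, spot_in, mark_of
def cam(n):
    return imaging.read_camera(n)
def save(c,f): cv2.imwrite('pics/'+f, c['color'][:,:,::-1])
def world(c,uv,z=None,depth=None,fish=False):
    K=np.array(c['intrinsics']); T=np.linalg.inv(np.array(c['camera_from_world']))
    a=(uv[0]-K[0,2])/K[0,0]; b=(uv[1]-K[1,2])/K[1,1]
    if fish:
        r=np.hypot(a,b); s=np.sin(r)/max(r,1e-9); d=np.array([a*s,-b*s,-np.cos(r)])
    else: d=np.array([a,-b,-1.])
    o=T[:3,3]; w=T[:3,:3]@d
    if z is not None: return o+w*(z-o[2])/w[2]
    return o+w*depth/(-d[2])
def proj(c,p):
    K=np.array(c['intrinsics']); q=np.array(c['camera_from_world'])@np.r_[p,1]
    return K[0,2]+K[0,0]*q[0]/-q[2], K[1,2]+K[1,1]*-q[1]/-q[2]
E
python3 - <<'E'
from h import *
for n in ['top','scene']:
    c=cam(n); save(c,n+'0.png')
    print(n,np.array(c['intrinsics']).round(1).tolist(), np.linalg.inv(c['camera_from_world'])[:3,3].round(0))
    for t,z in [('press',0),('mould',30),('rail',40),('cover_hinge',62),('lock_key',40),('key_knob',120),('round_key_top',47),('square_key_top',47),('bar_key_top',47),('bunch_1_mid',10),('paste_pot',0),('brass_weight',0),('snuff_tin',0)]:
        for r in mark_of(n,t)[:5]: print(t,round(r['confidence'],2),np.round(r['uv']),world(c,r['uv'],z).round(0)[:2])
print(state())
E
```

```text
top [[434.5, 0.0, 258.1], [0.0, 434.5, 196.5], [0.0, 0.0, 1.0]] [ 479.    3. 1491.]
press 0.6 [273. 205.] [557. -48.]
press 0.19 [354. 189.] [ 605. -327.]
mould 0.98 [272. 208.] [545. -44.]
mould 0.66 [241. 235.] [456.  62.]
rail 0.72 [277. 236.] [451. -56.]
cover_hinge 0.89 [267. 176.] [648. -28.]
cover_hinge 0.65 [141. 234.] [467. 390.]
lock_key 0.6 [242. 236.] [454.  60.]
key_knob 0.29 [139. 238.] [457. 380.]
round_key_top 0.55 [363. 222.] [ 491. -344.]
round_key_top 0.44 [141. 233.] [469. 393.]
square_key_top 0.28 [366. 241.] [ 429. -352.]
square_key_top 0.27 [384. 259.] [ 367. -406.]
bar_key_top 0.71 [354. 204.] [ 552. -315.]
bar_key_top 0.61 [154. 245.] [431. 350.]
bar_key_top 0.27 [277. 147.] [748. -64.]
bunch_1_mid 0.45 [368. 219.] [ 500. -369.]
paste_pot 0.71 [301. 149.] [ 747. -150.]
brass_weight 0.74 [366. 240.] [ 430. -363.]
brass_weight 0.49 [278. 144.] [768. -71.]
brass_weight 0.22 [156. 228.] [486. 355.]
snuff_tin 0.66 [385. 258.] [ 367. -423.]
scene [[432.0, 0.0, 253.7], [0.0, 432.0, 193.8], [0.0, 0.0, 1.0]] [ -70. -628. 1103.]
press 0.84 [256. 219.] [559. -38.]
press
[... 710 characters left out ...]
nuff_tin 0.93 [315. 343.] [ 366. -429.]
{'t': 1.4, 'joints': array([ 1.11136042e+00,  4.90877857e-01,  1.55887384e+00,  4.32290786e-07,
        1.09168991e+00, -1.05583157e-01]), 'qvel': array([-0.00100667,  0.00102406,  0.00044184, -0.00011564,  0.00017537,
        0.00128493]), 'tau': array([ 1.23682266e-04, -6.12462974e+01, -2.58427370e+01,  6.92758290e-02,
        4.45578934e-02, -2.56219835e-05]), 'eef_pos': array([216.55484102, 586.31899646, 214.68373023]), 'tcp_rot': array([3.14144240e+00, 1.55376912e-05, 2.78773970e+00]), 'ft_force': array([-0.21147042, -0.8891475 ,  0.15951727]), 'moment': array([0.00609676, 0.03636421, 0.00990821]), 'grip_force': 0.0, 'opening': 1.0020510347853184}
```

Run:
```python
import cv2
a=cv2.imread('pics/top0.png')[110:290,110:420]; cv2.imwrite('pics/top0c.png',cv2.resize(a,None,fx=2.58,fy=2.58,interpolation=cv2.INTER_CUBIC))
a=cv2.imread('pics/scene0.png')[120:370,120:390]; cv2.imwrite('pics/scene0c.png',cv2.resize(a,None,fx=2.4,fy=2.4,interpolation=cv2.INTER_CUBIC))
```

```text
(no output)
```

View pics/top0c.png

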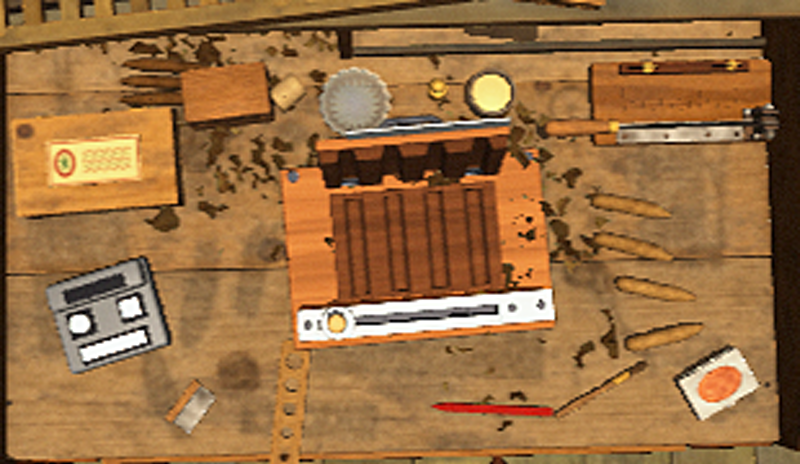

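View pics/scene0c.png

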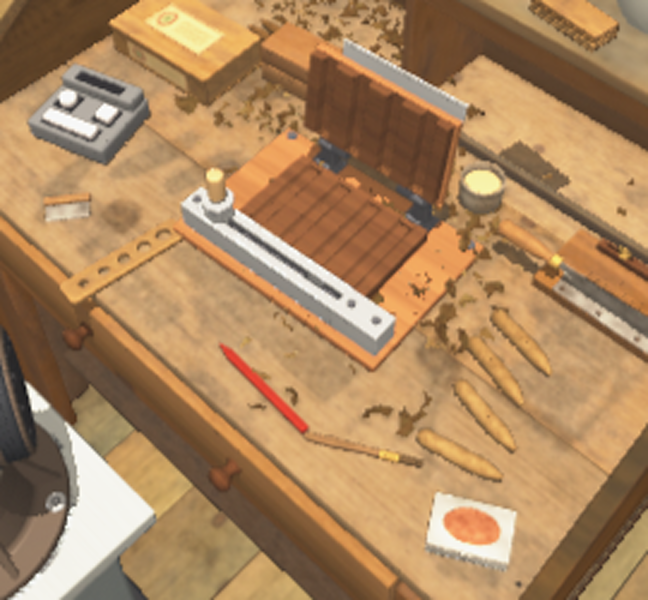

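The top picture shows four bunches right of the press at full-image px about (353,189), (355,205), (364,222), (367,240), with the tin at (388,258). The key stands at (240,235), the timer is at (152,232), and the cover is roughly upright.

```bash
cat >> h.py <<'E'
def cloud(c,fish=False):
    K=np.array(c['intrinsics']); T=np.linalg.inv(np.array(c['camera_from_world'])); d=c['z_map'].astype(float)
    v,u=np.mgrid[:384,:512]; a=(u-K[0,2])/K[0,0]; b=(v-K[1,2])/K[1,1]
    if fish:
        r=np.hypot(a,b)+1e-9; k=np.tan(np.minimum(r,1.5))/r; a,b=a*k,b*k
    P=np.stack([a*d,-b*d,-d],-1)@T[:3,:3].T+T[:3,3]; P[d<=0]=np.nan
    return P
E
python3 - <<'E'
from h import *
c=cam('top'); P=cloud(c); X,Y,Z=P[...,0],P[...,1],P[...,2]
def comps(m,mn=10):
    n,l,s,ct=cv2.connectedComponentsWithStats(m.astype(np.uint8))
    for i in range(1,n):
        if s[i,4]>=mn:
            q=P[l==i][:,:2].astype(np.float32); r=cv2.minAreaRect(q); 
            print(s[i,4],'c',np.round(r[0]),'sz',np.round(r[1]),'ang',round(r[2],1),'med',np.round(np.nanmedian(P[l==i],0)),'px',ct[i].round())
            d=q-q.mean(0); w=np.linalg.svd(d,full_matrices=False)[2][0]; print('   axis deg',round(np.degrees(np.arctan2(w[1],w[0])),1))
print('bench z',np.nanmedian(Z[250:270,200:230]))
print('bunch');comps((Z>8)&(Z<26)&(Y<-250)&(Y>-460)&(X>390)&(X<640),20)
print('rail');comps((Z>52)&(Z<68)&(X<520)&(Y<160)&(Y>-260),40)
print('timer');comps((Z>28)&(X<600)&(Y>250)&(Y<480),40)
hi=(Z>41)&(Z<52)&(X<600)&(Y>250)&(Y<480);comps(hi,8)
print('knob');comps((Z>125)&(X<520)&(abs(Y)<150),3)
print('cover');m=(Z>100)&(X>560)&(X<800)&(Y>-150)&(Y<100);comps(m,20)
E
```

```text
bench z 1.7015343441391906
bunch
181 c [ 602. -325.] sz [113.  26.] ang 73.4 med [ 602. -322.   16.] px [353. 189.]
   axis deg 77.0
193 c [ 550. -318.] sz [122.  27.] ang 80.8 med [ 549. -319.   17.] px [353. 205.]
   axis deg 76.9
171 c [ 490. -356.] sz [104.  22.] ang 74.5 med [ 491. -349.   17.] px [363. 222.]
   axis deg -103.0
168 c [ 429. -364.] sz [ 21. 102.] ang 11.4 med [ 430. -359.   17.] px [367. 240.]
   axis deg -77.8
47 c [ 401. -434.] sz [51. 20.] ang 89.8 med [ 397. -441.   23.] px [391. 249.]
   axis deg 100.7
rail
741 c [467. -81.] sz [ 40. 263.] ang 3.6 med [471. -97.  60.] px [288. 231.]
   axis deg 93.6
120 c [457.  92.] sz [39. 39.] ang 89.2 med [454.  95.  61.] px [231. 236.]
   axis deg -174.8
timer
1425 c [473. 361.] sz [119. 135.] ang 17.1 med [474. 360.  41.] px [151. 232.]
   axis deg 114.0
1403 c [185. 430.] sz [132.  48.] ang 64.6 med [201. 448. 587.] px [ 48. 368.]
   axis deg 69.9
59 c [483. 328.] sz [25. 28.] ang 24.9 med [483. 328.  46.] px [161. 229.]
   axis deg 79.4
46 c [464. 395.] sz [26. 22.] ang 75.7 med [464. 394.  46.] px [141. 235.]
   axis deg -101.5
141 c [435. 351.] sz [24. 91.] ang 17.4 med [436. 352.  46.] px [154. 243.]
   axis deg -73.9
knob
44 c [458.  60.] sz [20. 20.] ang 43.4 med [458.  60. 139.] px [240. 235.]
   axis deg -91.4
1598 c [ 49. -20.] sz [141. 130.] ang 63.8 med [ 83. -20. 247.] px [271. 368.]
   axis deg -85.7
cover
1321 c [788. -25.] sz [ 24. 249.] ang 0.4 med [788. -18. 338.] px [264. 113.]
   axis deg 91.7
1458 c [667. -35.] sz [ 69. 223.] ang 3.6 med [659. -37. 206.] px [271. 167.]
   axis deg -85.8
```

>>> step_arm(increments=[{"slide":[-0.235,-0.174,0],"roll":0.9},{"slide":[-0.235,-0.174,0],"roll":0.9},{"slide":[-0.235,-0.174,0],"roll":0.9},{"slide":[-0.235,-0.174,0],"roll":0.9},{"slide":[-0.235,-0.174,0],"roll":0.9}], fingers=0.5)

```text
t: 2.08
eef_pos: [377.7, 339.6, 214.9]
tcp_rot: [3.141, -0.0, 1.881]
ft_force: [0.5, 0.6, -0.3]
opening: 0.538
grip_force: 0.0
```

```bash
cat > plan.py <<'E'
import sys,numpy as np
from cell import state
def plan(targets,start=None):
    s=state(); p=np.array(s['eef_pos']) if start is None else np.array(start[:3]); y=s['tcp_rot'][2] if start is None else np.radians(start[3])
    for t in targets:
        q=np.array(t[:3]); yy=np.radians(t[3]); d=q-p
        r=-((yy-y+np.pi)%(2*np.pi)-np.pi)
        c,si=np.cos(y),np.sin(y)
        print(t,'slide',[round((c*d[0]+si*d[1])/1e3,3),round((si*d[0]-c*d[1])/1e3,3),round(-d[2]/1e3,3)],'roll',round(r,3),'rows>=',round(max(np.linalg.norm(d)/62.5,abs(r)/.1867),1))
        p,y=q,yy
PO=np.array([553.2,-42.9]); PY=np.radians(3.6)
def press(x,y,z):
    c,s=np.cos(PY),np.sin(PY); return [PO[0]+c*x-s*y, PO[1]+s*x+c*y, z]
if __name__=='__main__': plan([tuple(map(float,a.split(','))) for a in sys.argv[1:]])
E
python3 plan.py 470,60,215,80 500,-230,215,77 500,-300,215,77
```

```text
(470.0, 60.0, 215.0, 80.0) slide [np.float64(-0.294), np.float64(0.002), np.float64(-0.0)] roll 0.485 rows>= 4.7
(500.0, -230.0, 215.0, 77.0) slide [np.float64(-0.28), np.float64(0.08), np.float64(-0.0)] roll 0.052 rows>= 4.7
(500.0, -300.0, 215.0, 77.0) slide [np.float64(-0.068), np.float64(0.016), np.float64(-0.0)] roll -0.0 rows>= 1.1
```

>>> step_arm(increments=[{"slide":[-0.294,0.002,0],"roll":0.485},{"slide":[-0.294,0.002,0],"roll":0.485},{"slide":[-0.294,0.002,0],"roll":0.485},{"slide":[-0.294,0.002,0],"roll":0.485},{"slide":[-0.294,0.002,0],"roll":0.485}])

```text
t: 2.7
eef_pos: [470.8, 60.6, 214.8]
tcp_rot: [3.141, -0.0, 1.401]
ft_force: [-0.2, 0.7, 0.5]
opening: 0.499
grip_force: 0.0
```

>>> step_arm(increments=[{"slide":[-0.28,0.08,0],"roll":0.052},{"slide":[-0.28,0.08,0],"roll":0.052},{"slide":[-0.28,0.08,0],"roll":0.052},{"slide":[-0.28,0.08,0],"roll":0.052},{"slide":[-0.28,0.08,0],"roll":0.052}])

```text
t: 3.32
eef_pos: [502.2, -229.2, 214.6]
tcp_rot: [3.141, 0.0, 1.349]
ft_force: [0.6, 0.5, 0.1]
opening: 0.501
grip_force: 0.0
```

>>> step_arm(increments=[{"slide":[-0.068,0.016,0],"roll":0},{"slide":[-0.068,0.016,0],"roll":0},{"slide":[-0.068,0.016,0],"roll":0}])

```text
t: 3.7
eef_pos: [502.8, -296.4, 214.3]
tcp_rot: [-3.141, -0.001, 1.35]
ft_force: [-0.2, 1.3, 0.2]
opening: 0.498
grip_force: 0.0
```

```bash
cat >> h.py <<'E'
def comps(P,m,mn=10,out=True):
    n,l,s,ct=cv2.connectedComponentsWithStats(m.astype(np.uint8)); R=[]
    for i in range(1,n):
        if s[i,4]>=mn:
            q=P[l==i][:,:2].astype(np.float32); r=cv2.minAreaRect(q); d=q-q.mean(0); w=np.linalg.svd(d,full_matrices=False)[2][0]
            w=w*np.sign(w[1]+1e-9); t=d@w; n_=d@np.array([-w[1],w[0]])
            print(s[i,4],'rect',np.round(r[0]),np.round(r[1]),'axis',round(np.degrees(np.arctan2(w[1],w[0])),1),'len',round(np.ptp(t)),'wid',round(np.ptp(n_)),'mid',(q.mean(0)+w*(t.max()+t.min())/2+np.array([-w[1],w[0]])*(n_.max()+n_.min())/2).round(1),'z',np.nanpercentile(P[l==i][:,2],[10,50,90]).round(),'px',ct[i].round())
E
python3 - <<'E'
from h import *
s=state();print(s['eef_pos'],s['tcp_rot'])
c=cam('wrist');save(c,'w1.png');P=cloud(c,True);Z=P[...,2];X,Y=P[...,0],P[...,1]
print(np.array(c['intrinsics']).round(1).tolist(),np.linalg.inv(c['camera_from_world'])[:3,3].round())
print('bench',np.nanpercentile(Z[(Z<15)&(Z>-15)],[10,50,90]))
comps(P,(Z>7)&(Z<26)&(Y<-240)&(Y>-440)&(X>390)&(X<650),60)
E
```

```text
[ 502.76517378 -296.37531886  214.32420595] [-3.14106472e+00 -5.03872338e-04  1.34974983e+00]
[[297.3, 0.0, 252.0], [0.0, 297.3, 192.1], [0.0, 0.0, 1.0]] [ 517. -228.  384.]
bench [-1.48553107 -0.23302149  4.87631324]
104 rect [ 638. -248.] [14. 24.] axis 5.3 len 25 wid 15 mid [ 637.6 -248.2] z [ 7.  9. 13.] px [345. 115.]
112 rect [ 543. -245.] [21. 13.] axis 40.4 len 21 wid 14 mid [ 543.7 -245.3] z [ 7.  9. 11.] px [275. 128.]
1179 rect [ 599. -324.] [116.  28.] axis 76.9 len 116 wid 28 mid [ 602.9 -324.4] z [12. 17. 20.] px [330. 175.]
1339 rect [ 548. -319.] [123.  28.] axis 77.0 len 124 wid 29 mid [ 545.5 -318.6] z [12. 17. 20.] px [290. 180.]
82 rect [ 425. -290.] [21.  9.] axis 73.6 len 21 wid 9 mid [ 425.2 -289.5] z [ 8. 10. 12.] px [193. 180.]
1027 rect [ 488. -355.] [107.  21.] axis 77.5 len 107 wid 21 mid [ 487.9 -354.6] z [13. 17. 20.] px [251. 213.]
326 rect [ 420. -329.] [21. 31.] axis 94.2 len 32 wid 22 mid [ 421.1 -328.7] z [12. 17. 20.] px [197. 210.]
233 rect [ 440. -378.] [42. 19.] axis 93.0 len 46 wid 19 mid [ 433.6 -378. ] z [11. 16. 19.] px [219. 244.]
```

View pics/w1.png

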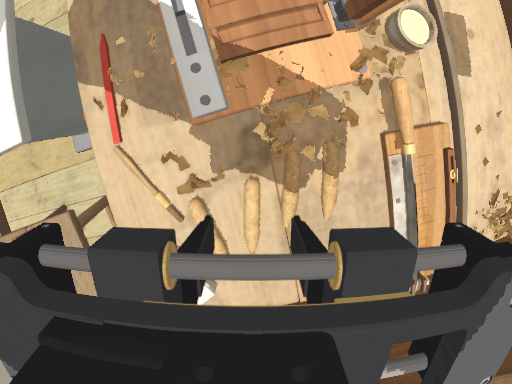

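The wrist picture shows the four bunches at about px (252,213), (290,185), (330,178) and (205,220). The leftmost bunch is partly hidden by the finger, and leaf debris lies beside two of them.

Run:
```python
from h import *
c=cam('wrist');P=cloud(c,True);Z=P[...,2];X,Y=P[...,0],P[...,1]
comps(P,(Z>11.5)&(Z<26)&(Y<-240)&(Y>-440)&(X>390)&(X<650),150)
for r in mark_of('wrist','bunch_1_mid'): print(r['confidence'],world(c,r['uv'],10,fish=True).round(1),r['uv'])
import plan
g=plan.press(8,78,41); print(g)
plan.plan([(488,-355,60,77.5),(488,-355,6,77.5)])
```

```text
1239 rect [ 548. -319.] [124.  25.] axis 76.7 len 124 wid 26 mid [ 546.3 -319. ] z [13. 17. 20.] px [290. 181.]
1069 rect [ 601. -324.] [113.  21.] axis 77.6 len 113 wid 21 mid [ 600.7 -324. ] z [13. 17. 20.] px [330. 176.]
968 rect [ 488. -355.] [106.  21.] axis 77.6 len 106 wid 21 mid [ 487.9 -354.8] z [14. 18. 20.] px [251. 214.]
296 rect [ 420. -329.] [20. 32.] axis 91.8 len 34 wid 20 mid [ 421.  -329.7] z [14. 18. 20.] px [197. 210.]
193 rect [ 439. -378.] [38. 18.] axis 92.4 len 42 wid 18 mid [ 433.9 -378.4] z [13. 17. 19.] px [218. 244.]
0.8 [ 486.  -357.5   10. ] [250.2, 219.8]
[np.float64(556.2865533041398), np.float64(35.448408973639694), 41]
(488, -355, 60, 77.5) slide [np.float64(-0.062), np.float64(-0.002), np.float64(0.155)] roll -0.001 rows>= 2.7
(488, -355, 6, 77.5) slide [np.float64(0.0), np.float64(0.0), np.float64(0.054)] roll -0.0 rows>= 0.9
```

>>> step_arm(increments=[{"slide":[-0.063,-0.002,0.155],"roll":0},{"slide":[-0.063,-0.002,0.155],"roll":0},{"slide":[-0.063,-0.002,0.155],"roll":0},{"slide":[-0.063,-0.002,0.155],"roll":0}])

```text
t: 4.35
eef_pos: [486.5, -356.2, 57.5]
tcp_rot: [-3.138, -0.002, 1.351]
ft_force: [-0.5, 0.2, 0.2]
opening: 0.499
grip_force: 0.0
```

```bash
python3 -c "
from cell import state
s=state();print(s['eef_pos'],s['tcp_rot'])";python3 plan.py 487.5,-356,6,77.5
```

```text
[ 486.51434099 -356.1984013    57.5330588 ] [-3.13752374e+00 -2.47529836e-03  1.35082373e+00]
(487.5, -356.0, 6.0, 77.5) slide [np.float64(0.0), np.float64(0.001), np.float64(0.052)] roll -0.002 rows>= 0.8
```

>>> step_arm(increments=[{"slide":[0,0.001,0.051],"roll":0},{"slide":[0,0.001,0.051],"roll":0},{"slide":[0,0.001,0.051],"roll":0}])

```text
t: 4.72
eef_pos: [489.4, -357.5, 11.1]
tcp_rot: [3.14, 0.001, 1.352]
ft_force: [-0.6, -0.8, -0.3]
opening: 0.5
grip_force: 0.0
```

>>> step_arm(increments=[{"slide":[0,0,0]},{"slide":[0,0,0]},{"slide":[0,0,0]},{"slide":[0,0,0]}], fingers=0.0)

```text
invalid input at $.increments[0]: expected keys slide, roll
```

>>> step_arm(increments=[{"slide":[0,0,-0.1]},{"slide":[0,0,-0.1]},{"slide":[0,0,-0.1]}])

```text
invalid input at $.increments[0]: expected keys slide, roll
```

```bash
python3 plan.py 540,-200,108,60 555,33,108,3.6
```

```text
(540.0, -200.0, 108.0, 60.0) slide [np.float64(0.165), np.float64(0.015), np.float64(-0.097)] roll 0.304 rows>= 3.1
(555.0, 33.0, 108.0, 3.6) slide [np.float64(0.209), np.float64(-0.104), np.float64(-0.0)] roll 0.984 rows>= 5.3
```

>>> step_arm(increments=[{"slide":[0,0,0.003],"roll":0},{"slide":[0,0,0.003],"roll":0}])

```text
t: 4.97
eef_pos: [488.7, -357.8, 6.8]
tcp_rot: [3.14, 0.001, 1.351]
ft_force: [0.3, -1.0, 0.8]
opening: 0.5
grip_force: 0.0
```

>>> step_arm(increments=[{"slide":[0,0,0],"roll":0},{"slide":[0,0,0],"roll":0},{"slide":[0,0,0],"roll":0},{"slide":[0,0,0],"roll":0}], fingers=0.0)

```text
t: 5.48
eef_pos: [488.3, -357.6, 5.6]
tcp_rot: [-3.142, -0.0, 1.351]
ft_force: [0.0, -0.4, -0.0]
opening: 0.219
grip_force: 30.0
```

>>> step_arm(increments=[{"slide":[0,0,-0.1],"roll":0},{"slide":[0,0,-0.1],"roll":0},{"slide":[0,0,-0.1],"roll":0}])

```text
t: 5.85
eef_pos: [489.3, -358.4, 108.4]
tcp_rot: [3.137, 0.002, 1.351]
ft_force: [-0.3, -0.7, -0.7]
opening: 0.22
grip_force: 30.0
```

```bash
python3 plan.py 540,-200,108,60 555,-20,108,15 557,35,108,3.6
```

```text
(540.0, -200.0, 108.0, 60.0) slide [np.float64(0.166), np.float64(0.015), np.float64(0.0)] roll 0.304 rows>= 2.7
(555.0, -20.0, 108.0, 15.0) slide [np.float64(0.163), np.float64(-0.077), np.float64(-0.0)] roll 0.785 rows>= 4.2
(557.0, 35.0, 108.0, 3.6) slide [np.float64(0.016), np.float64(-0.053), np.float64(-0.0)] roll 0.199 rows>= 1.1
```

>>> step_arm(increments=[{"slide":[0.166,0.015,0],"roll":0.304},{"slide":[0.166,0.015,0],"roll":0.304},{"slide":[0.166,0.015,0],"roll":0.304}])

```text
t: 6.22
eef_pos: [539.1, -196.5, 104.5]
tcp_rot: [-3.14, -0.0, 1.046]
ft_force: [0.6, -0.2, 0.5]
opening: 0.225
grip_force: 3.0
```

>>> step_arm(increments=[{"slide":[0.163,-0.077,0],"roll":0.785},{"slide":[0.163,-0.077,0],"roll":0.785},{"slide":[0.163,-0.077,0],"roll":0.785},{"slide":[0.163,-0.077,0],"roll":0.785},{"slide":[0.163,-0.077,0],"roll":0.785}])

```text
t: 6.85
eef_pos: [553.6, -17.9, 104.5]
tcp_rot: [-3.141, 0.002, 0.26]
ft_force: [-0.3, 0.2, -0.8]
opening: 0.22
grip_force: 30.0
```

>>> step_arm(increments=[{"slide":[0.016,-0.053,0],"roll":0.199},{"slide":[0.016,-0.053,0],"roll":0.199},{"slide":[0.016,-0.053,0],"roll":0.199},{"slide":[0.016,-0.053,0],"roll":0.199}])

```text
t: 7.35
eef_pos: [555.7, 35.3, 105.2]
tcp_rot: [-3.142, 0.001, 0.063]
ft_force: [-0.4, 0.1, -0.7]
opening: 0.223
grip_force: 30.0
```

```bash
python3 - <<'E'
from h import *
import plan
s=state();print(s['eef_pos'],s['tcp_rot'],s['opening'])
c=cam('wrist');save(c,'w2.png');P=cloud(c,True);Z=P[...,2];X,Y=P[...,0],P[...,1]
q=np.stack([X-plan.PO[0],Y-plan.PO[1]],-1); a=plan.PY; PX=q[...,0]*np.cos(a)+q[...,1]*np.sin(a); PYv=-q[...,0]*np.sin(a)+q[...,1]*np.cos(a)
# ribs along press y profile, at px 30..55
for x0 in (-50,-30,40,60):
    print(x0,[ (yb,round(float(np.nanmedian(Z[(abs(PX-x0)<8)&(abs(PYv-yb)<3)])),0)) for yb in range(-120,121,8) if ((abs(PX-x0)<8)&(abs(PYv-yb)<3)).sum()>4])
for n in ['mould','cover_hinge','rail']:
    for r in mark_of('wrist',n)[:2]: print(n,r['confidence'],world(c,r['uv'],dict(mould=30,cover_hinge=62,rail=40)[n],fish=True).round(1))
E
python3 plan.py 557,35.5,50,3.6
```

```text
[555.70629804  35.29715986 105.2464568 ] [-3.14152431e+00  5.67853090e-04  6.34410803e-02] 0.22319398414181363
-50 [(-120, 22.0), (-80, 30.0), (-72, 30.0), (80, 111.0)]
-30 [(-120, 19.0), (-104, 38.0), (-96, 38.0), (-88, 35.0), (-80, 30.0), (-72, 30.0), (-64, 37.0), (-56, 38.0), (-48, 38.0), (-40, 38.0), (-32, 31.0), (-24, 30.0), (8, 199.0), (72, 114.0), (80, 115.0), (88, 113.0), (112, 17.0), (120, 17.0)]
40 [(-120, 19.0), (-104, 38.0), (-96, 38.0), (-88, 35.0), (-80, 30.0), (-72, 30.0), (-64, 37.0), (-56, 38.0), (-48, 38.0), (-40, 38.0), (-32, 31.0), (-24, 30.0), (-16, 31.0), (-8, 38.0), (0, 199.0), (8, 203.0), (16, 219.0), (24, 201.0), (32, 201.0), (40, 217.0), (48, 206.0), (56, 206.0), (64, 207.0), (72, 221.0), (80, 221.0), (88, 220.0), (96, 207.0), (104, 206.0), (112, 206.0), (120, 215.0)]
60 [(-120, 18.0), (-104, 38.0), (-96, 38.0), (-88, 35.0), (-80, 30.0), (-72, 30.0), (-64, 37.0), (-56, 38.0), (-48, 38.0), (-40, 38.0), (-32, 31.0), (-24, 30.0), (-16, 31.0), (-8, 38.0), (0, 38.0), (8, 38.0), (16, 35.0), (24, 30.0), (32, 30.0), (40, 37.0), (48, 38.0), (56, 38.0), (64, 37.0), (72, 112.0), (80, 114.0), (88, 33.0), (96, 37.0), (104, 37.0), (112, 18.0), (120, 18.0)]
cover_hinge 0.76 [651.3 -35.7  62. ]
(557.0, 35.5, 50.0, 3.6) slide [np.float64(0.001), np.float64(0.0), np.float64(0.056)] roll -0.0 rows>= 0.9
```

View pics/w2.png

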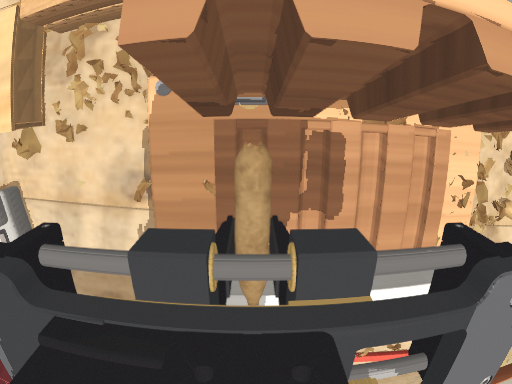

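The bunch hangs straight in the grip over the left groove, with its far tip at px (253,145) and the groove's end lip just beyond it. The cover's inner side is at the top of the picture.

```bash
cat >> plan.py <<'E'
def toP(P):
    q=P[...,:2]-PO; c,s=np.cos(PY),np.sin(PY)
    return q[...,0]*c+q[...,1]*s, -q[...,0]*s+q[...,1]*c
E
python3 - <<'E'
from h import *
import plan
c=cam('wrist');P=cloud(c,True);Z=P[...,2]; PX,PYv=plan.toP(P)
for yb in (-78,-26,26):
    print(yb,[(x,round(float(np.nanmedian(Z[m])))) for x in range(-70,90,4) for m in [(abs(PX-x)<2.5)&(abs(PYv-yb)<5)&(Z<90)] if m.sum()>2])
m=(Z>85)&(Z<128)&(abs(PYv-78)<25)&(PX>10)&(PX<90)
print('far end',np.nanpercentile(PX[m],[98,99.5,100]))
for x in range(20,70,8):
    k=m&(abs(PX-x)<4); print(x,PYv[k].min().round(1),PYv[k].max().round(1),Z[k].max().round(1))
k=(Z>85)&(Z<128)&(abs(PYv-78)<25)&(PX<-10)
print('near',np.nanpercentile(PX[k],[0,2]), [ (x,np.round(Z[k&(abs(PX-x)<4)].max(),0)) for x in range(-60,-10,8) if (k&(abs(PX-x)<4)).any()])
E
```

```text
-78 [(-70, 50), (-46, 29), (-42, 30), (-38, 30), (-34, 30), (-30, 30), (-26, 30), (-22, 30), (-18, 30), (-14, 30), (-10, 30), (-6, 30), (-2, 30), (2, 30), (6, 30), (10, 30), (14, 30), (18, 30), (22, 30), (26, 30), (30, 30), (34, 30), (38, 30), (42, 30), (46, 30), (50, 30), (54, 30), (58, 30), (62, 30), (66, 30), (70, 37), (74, 36), (78, 18), (82, 18), (86, 18)]
-26 [(-70, 59), (-34, 30), (-30, 30), (-26, 30), (-22, 30), (-18, 30), (-14, 30), (-10, 30), (-6, 30), (-2, 30), (2, 30), (6, 30), (10, 30), (14, 30), (18, 30), (22, 30), (26, 30), (30, 30), (34, 30), (38, 30), (42, 30), (46, 30), (50, 30), (54, 30), (58, 30), (62, 30), (66, 30), (70, 36), (74, 36), (78, 20)]
26 [(-22, 30), (-18, 30), (-14, 30), (-10, 30), (-6, 30), (-2, 30), (2, 30), (6, 30), (10, 30), (14, 30), (18, 30), (22, 30), (26, 30), (30, 30), (34, 30), (38, 30), (42, 30), (46, 30), (50, 30), (54, 30), (58, 30), (62, 30), (66, 30), (70, 37), (74, 36), (78, 18)]
far end [87.26335128 89.2336394  89.96036349]
20 60.9 96.8 128.0
28 68.3 88.8 120.3
36 68.4 88.7 120.7
44 68.6 88.4 120.8
52 68.2 88.5 120.9
60 70.0 86.7 119.0Traceback (most recent call last):
  File "<stdin>", line 9, in <module>
    return umr_minimum(a, axis, None, out, keepdims, initial, where)
ValueError: zero-size array to reduction operation minimum which has no identity
```

>>> step_arm(increments=[{"slide":[0,0,0.05],"roll":0},{"slide":[0,0,0.06],"roll":0},{"slide":[0,0,0.064],"roll":0},{"slide":[0,0,0.064],"roll":0},{"slide":[0,0,0.064],"roll":0}])

```text
t: 8.22
eef_pos: [556.4, 36.1, 42.7]
tcp_rot: [3.141, -0.002, 0.063]
ft_force: [-0.1, 0.2, 0.5]
opening: 0.222
grip_force: 30.0
```

>>> step_arm(increments=[{"slide":[0,0,0],"roll":0},{"slide":[0,0,0],"roll":0},{"slide":[0,0,0],"roll":0}], fingers=0.42)

```text
t: 8.6
eef_pos: [555.9, 36.1, 41.8]
tcp_rot: [-3.142, -0.0, 0.063]
ft_force: [0.3, -0.8, 0.9]
opening: 0.408
grip_force: 0.0
```

>>> step_arm(increments=[{"slide":[0,0,-0.07],"roll":0},{"slide":[0,0,-0.11],"roll":0},{"slide":[0,0,-0.11],"roll":0}])

```text
t: 8.98
eef_pos: [557.2, 36.1, 155.0]
tcp_rot: [3.141, -0.006, 0.063]
ft_force: [-0.0, -0.2, -0.0]
opening: 0.42
grip_force: 0.0
```

```bash
python3 - <<'E'
from h import *
import plan
c=cam('wrist');P=cloud(c,True);Z=P[...,2]; PX,PYv=plan.toP(P)
Q=np.stack([PX,PYv,Z],-1)
comps(Q,(Z>41)&(Z<56)&(PX>-65)&(PX<85)&(abs(PYv)<110),60)
E
python3 plan.py 550,-150,140,50 547,-320,100,77 547,-320,50,77
```

```text
1864 rect [10. 79.] [ 21. 107.] axis 179.2 len 107 wid 21 mid [ 9.8 79.4] z [43. 47. 50.] px [252. 183.]
(550.0, -150.0, 140.0, 50.0) slide [np.float64(-0.018), np.float64(0.185), np.float64(0.013)] roll -0.81 rows>= 4.3
(547.0, -320.0, 100.0, 77.0) slide [np.float64(-0.132), np.float64(0.107), np.float64(0.04)] roll -0.471 rows>= 2.8
(547.0, -320.0, 50.0, 77.0) slide [np.float64(0.0), np.float64(0.0), np.float64(0.05)] roll -0.0 rows>= 0.8
```

>>> step_arm(increments=[{"slide":[-0.018,0.185,0.013],"roll":-0.81},{"slide":[-0.018,0.185,0.013],"roll":-0.81},{"slide":[-0.018,0.185,0.013],"roll":-0.81},{"slide":[-0.018,0.185,0.013],"roll":-0.81},{"slide":[-0.018,0.185,0.013],"roll":-0.81}], fingers=0.5)

```text
t: 9.65
eef_pos: [548.5, -151.0, 136.7]
tcp_rot: [-3.139, 0.001, 0.875]
ft_force: [-0.5, 0.2, 0.2]
opening: 0.498
grip_force: 0.0
```

>>> step_arm(increments=[{"slide":[-0.132,0.107,0.04],"roll":-0.471},{"slide":[-0.132,0.107,0.04],"roll":-0.471},{"slide":[-0.132,0.107,0.04],"roll":-0.471},{"slide":[-0.132,0.107,0.04],"roll":-0.471},{"slide":[-0.132,0.107,0.04],"roll":-0.471}])

```text
t: 10.28
eef_pos: [546.0, -318.9, 97.2]
tcp_rot: [-3.139, -0.001, 1.343]
ft_force: [0.4, 0.3, 0.7]
opening: 0.502
grip_force: 0.0
```

```bash
python3 - <<'E'
from h import *
import plan
s=state();print(s['eef_pos'],s['tcp_rot'])
c=cam('wrist');P=cloud(c,True);Z=P[...,2];X,Y=P[...,0],P[...,1]
comps(P,(Z>10)&(Z<26)&(Y<-240)&(Y>-440)&(X>390)&(X<650),150)
for r in mark_of('wrist','bunch_1_mid'): print(r['confidence'],world(c,r['uv'],10,fish=True).round(1),r['uv'])
c=cam('top');P=cloud(c);Z=P[...,2];X,Y=P[...,0],P[...,1]
comps(P,(Z>9)&(Z<26)&(Y<-240)&(Y>-440)&(X>390)&(X<650),20)
E
python3 plan.py 547,-320,6,77
```

```text
[ 545.9710341  -318.89964841   97.23662077] [-3.13933570e+00 -1.21175743e-03  1.34257544e+00]
2143 rect [ 602. -317.] [102.  21.] axis 78.6 len 102 wid 22 mid [ 602.4 -317.3] z [13. 18. 20.] px [314. 180.]
2544 rect [ 549. -316.] [118.  26.] axis 77.7 len 119 wid 26 mid [ 547.3 -315.7] z [13. 17. 19.] px [254. 192.]
99 rect [ 608. -298.] [62. 25.] axis 75.7 len 62 wid 26 mid [ 609.9 -298.5] z [12. 17. 21.] px [347. 188.]
72 rect [ 556. -284.] [23. 50.] axis 88.3 len 50 wid 24 mid [ 554.9 -283.3] z [12. 16. 21.] px [343. 203.]
(547.0, -320.0, 6.0, 77.0) slide [np.float64(-0.002), np.float64(0.001), np.float64(0.093)] roll 0.001 rows>= 1.5
```

Run:
```python
from h import *
c=cam('wrist');save(c,'w3.png');P=cloud(c,True);Z=P[...,2];X,Y=P[...,0],P[...,1]
a=np.radians(77); w=np.array([np.cos(a),np.sin(a)])
for nm,o in (('B',(547,-320)),('A',(601.5,-324))):
    d=P[...,:2]-np.array(o); t=d@w; n=d@np.array([-w[1],w[0]])
    m=(Z>7)&(Z<26)&(abs(n)<24)
    print(nm,[(k,round(n[q].min()),round(n[q].max()),round(Z[q].max())) for k in range(-70,76,5) for q in [m&(abs(t-k)<2.5)] if q.sum()>3])
im=cv2.imread('pics/w3.png')[90:260,200:380]; cv2.imwrite('pics/w3c.png',cv2.resize(im,None,fx=3,fy=3))
```

```text
B [(-55, -1, 7, 15), (-50, -4, 8, 17), (-45, -6, 9, 18), (-40, -8, 10, 19), (-35, -9, 10, 20), (-30, -10, 10, 20), (-25, -10, 9, 20), (-20, -11, 9, 20), (-15, -11, 9, 21), (-10, -12, 9, 22), (-5, -11, 9, 21), (0, -11, 8, 21), (5, -12, 8, 21), (10, -12, 8, 21), (15, -12, 8, 21), (20, -12, 8, 21), (25, -12, 8, 20), (30, -12, 6, 21), (35, -12, 15, 21), (40, -21, 16, 19), (45, -23, 14, 16), (50, -21, 21, 18), (55, -4, 10, 20), (60, -5, 24, 19), (65, -2, 24, 14), (70, 15, 24, 11), (75, 10, 24, 12)]
A [(-40, -7, 0, 17), (-35, -9, 2, 20), (-30, -9, 10, 20), (-25, -10, 11, 20), (-20, -9, 11, 20), (-15, -10, 11, 21), (-10, -10, 11, 20), (-5, -9, 11, 21), (0, -9, 11, 21), (5, -10, 11, 21), (10, -10, 11, 21), (15, -9, 11, 21), (20, -9, 12, 21), (25, -9, 12, 21), (30, -8, 12, 21), (35, -8, 12, 21), (40, -7, 12, 21), (45, -14, 12, 19), (50, -18, 10, 17), (55, -3, 1, 15), (60, -3, 2, 12), (75, -24, 9, 11)]
```

View pics/w3c.png

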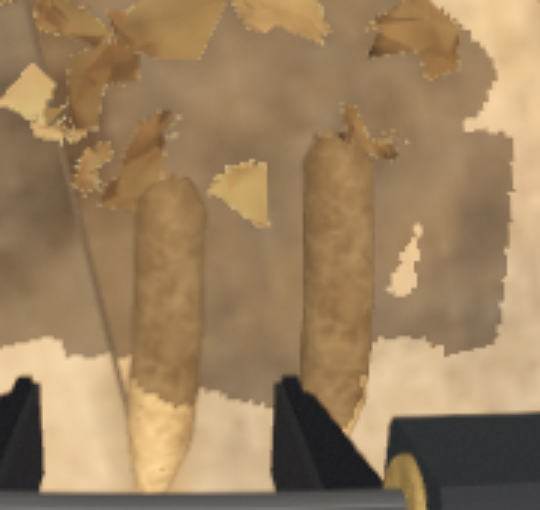

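B's blunt end is at crop px (170,178), which is leaf-free, and the leaves beside it had stretched the measured length. I am correcting its middle by about 6 mm.

```bash
python3 plan.py 547,-325,50,75 547,-325,6,75
```

```text
(547.0, -325.0, 50.0, 75.0) slide [np.float64(-0.006), np.float64(0.002), np.float64(0.049)] roll 0.036 rows>= 0.8
(547.0, -325.0, 6.0, 75.0) slide [np.float64(0.0), np.float64(0.0), np.float64(0.044)] roll -0.0 rows>= 0.7
```

>>> step_arm(increments=[{"slide":[-0.006,0.002,0.04],"roll":0.036},{"slide":[-0.006,0.002,0.08],"roll":0.036},{"slide":[-0.006,0.002,0.092],"roll":0.036},{"slide":[-0.006,0.002,0.092],"roll":0.036},{"slide":[-0.006,0.002,0.092],"roll":0.036}])

```text
t: 11.1
eef_pos: [548.0, -326.1, 8.2]
tcp_rot: [3.14, 0.001, 1.308]
ft_force: [0.3, 0.0, -0.4]
opening: 0.497
grip_force: 0.0
```

>>> step_arm(increments=[{"slide":[0,0,0],"roll":0},{"slide":[0,0,0],"roll":0},{"slide":[0,0,0],"roll":0},{"slide":[0,0,0],"roll":0}], fingers=0.0)

```text
t: 11.6
eef_pos: [547.3, -325.9, 6.9]
tcp_rot: [3.141, -0.0, 1.308]
ft_force: [-0.7, -0.1, 4.3]
opening: 0.222
grip_force: 30.0
```

>>> step_arm(increments=[{"slide":[0,0,-0.1],"roll":0},{"slide":[0,0,-0.1],"roll":0},{"slide":[0,0,-0.1],"roll":0}])

```text
t: 11.98
eef_pos: [548.3, -326.6, 109.5]
tcp_rot: [3.137, 0.002, 1.308]
ft_force: [0.7, -0.6, -0.5]
opening: 0.225
grip_force: 30.0
```

```bash
python3 -c "
import plan;g=plan.press(8,26.5,106);print(g)
plan.plan([(560,-200,106,35),(*g,3.6)])"
```

```text
[np.float64(559.5202650598994), np.float64(-15.949967540416296), 106]
(560, -200, 106, 35) slide [np.float64(0.125), np.float64(-0.022), np.float64(0.004)] roll 0.697 rows>= 3.7
(np.float64(559.5202650598994), np.float64(-15.949967540416296), 106, 3.6) slide [np.float64(0.105), np.float64(-0.151), np.float64(-0.0)] roll 0.548 rows>= 2.9
```

>>> step_arm(increments=[{"slide":[0.125,-0.022,0.004],"roll":0.697},{"slide":[0.125,-0.022,0.004],"roll":0.697},{"slide":[0.125,-0.022,0.004],"roll":0.697},{"slide":[0.125,-0.022,0.004],"roll":0.697}])

```text
t: 12.48
eef_pos: [558.2, -198.1, 101.5]
tcp_rot: [-3.14, 0.001, 0.607]
ft_force: [-0.1, -1.0, 0.3]
opening: 0.222
grip_force: 30.0
```

>>> step_arm(increments=[{"slide":[0.105,-0.151,0],"roll":0.548},{"slide":[0.105,-0.151,0],"roll":0.548},{"slide":[0.105,-0.151,0],"roll":0.548},{"slide":[0.105,-0.151,0],"roll":0.548},{"slide":[0.105,-0.151,0],"roll":0.548}])

```text
t: 13.1
eef_pos: [557.7, -15.3, 101.9]
tcp_rot: [-3.141, 0.001, 0.066]
ft_force: [0.6, -0.1, -1.1]
opening: 0.223
grip_force: 30.0
```

```bash
cat > inhand.py <<'E'
from h import *
import plan
s=state();e=plan.toP(np.array([s['eef_pos']]));print('tcp press',np.round(e,1).ravel(),s['eef_pos'][2],s['tcp_rot'][2],s['opening'])
y0=float(e[1][0])
c=cam('wrist');P=cloud(c,True);Z=P[...,2]; PX,PYv=plan.toP(P)
tz=s['eef_pos'][2]
m=(Z>tz-10)&(Z<tz+17)&(abs(PYv-y0)<20)&(PX>10)&(PX<80)
for x in range(28,80,4):
    k=m&(abs(PX-x)<2)
    if k.sum()>3: print(x,PYv[k].min().round(1),PYv[k].max().round(1),Z[k].max().round(1),end=' | ')
E
python3 inhand.py
```

```text
tcp press [ 6.2 27.2] 101.913733880809 0.06565077126305008 0.22290199390168391
28 18.2 38.0 117.1 | 32 18.3 38.0 116.0 | 36 18.4 38.7 115.9 | 40 18.5 37.8 116.3 | 44 18.5 38.4 115.7 | 48 18.5 38.4 115.5 | 52 20.2 37.3 113.6 | 56 23.1 35.5 110.4 | 76 7.3 47.2 96.3 |
```

>>> step_arm(increments=[{"slide":[0.004,0.0015,0.045],"roll":0.003},{"slide":[0.004,0.0015,0.058],"roll":0.003},{"slide":[0.004,0.0015,0.061],"roll":0.003},{"slide":[0.004,0.0015,0.061],"roll":0.003},{"slide":[0.004,0.0015,0.061],"roll":0.003}])

```text
t: 13.78
eef_pos: [562.4, -16.9, 42.6]
tcp_rot: [3.141, -0.002, 0.06]
ft_force: [0.3, -0.3, -0.6]
opening: 0.224
grip_force: 30.0
```

>>> step_arm(increments=[{"slide":[0,0,0],"roll":0},{"slide":[0,0,0],"roll":0},{"slide":[0,0,0],"roll":0}], fingers=0.42)

```text
t: 14.15
eef_pos: [562.0, -16.7, 41.8]
tcp_rot: [-3.142, -0.0, 0.06]
ft_force: [0.2, 0.0, -0.8]
opening: 0.412
grip_force: 0.0
```

>>> step_arm(increments=[{"slide":[0,0,-0.07],"roll":0},{"slide":[0,0,-0.11],"roll":0},{"slide":[0,0,-0.11],"roll":0}])

```text
t: 14.52
eef_pos: [563.4, -16.9, 155.0]
tcp_rot: [3.14, -0.006, 0.06]
ft_force: [0.6, 0.4, -1.0]
opening: 0.422
grip_force: 0.0
```

```bash
cat > seated.py <<'E'
from h import *
import plan
c=cam('wrist');P=cloud(c,True);Z=P[...,2]; PX,PYv=plan.toP(P)
comps(np.stack([PX,PYv,Z],-1),(Z>41)&(Z<56)&(PX>-65)&(PX<85)&(abs(PYv)<110),60)
E
python3 seated.py
python3 plan.py 570,-150,140,45 601,-328,95,77
```

```text
1691 rect [14. 79.] [21. 97.] axis 178.7 len 97 wid 21 mid [13.7 79. ] z [44. 48. 49.] px [198. 183.]
1845 rect [ 7. 26.] [ 21. 107.] axis 179.2 len 107 wid 21 mid [ 7.  26.4] z [43. 47. 49.] px [251. 188.]
(570.0, -150.0, 140.0, 45.0) slide [np.float64(-0.0), np.float64(0.133), np.float64(0.013)] roll -0.726 rows>= 3.9
(601.0, -328.0, 95.0, 77.0) slide [np.float64(-0.104), np.float64(0.148), np.float64(0.045)] roll -0.559 rows>= 3.0
```

Two are seated. Next is bunch A.

>>> step_arm(increments=[{"slide":[0,0.133,0.013],"roll":-0.726},{"slide":[0,0.133,0.013],"roll":-0.726},{"slide":[0,0.133,0.013],"roll":-0.726},{"slide":[0,0.133,0.013],"roll":-0.726},{"slide":[0,0.133,0.013],"roll":-0.726}], fingers=0.5)

```text
t: 15.2
eef_pos: [569.3, -149.5, 137.1]
tcp_rot: [-3.139, 0.001, 0.784]
ft_force: [0.2, -0.1, -0.7]
opening: 0.497
grip_force: 0.0
```

>>> step_arm(increments=[{"slide":[-0.104,0.148,0.045],"roll":-0.559},{"slide":[-0.104,0.148,0.045],"roll":-0.559},{"slide":[-0.104,0.148,0.045],"roll":-0.559},{"slide":[-0.104,0.148,0.045],"roll":-0.559},{"slide":[-0.104,0.148,0.045],"roll":-0.559}])

```text
t: 15.82
eef_pos: [600.7, -326.8, 92.7]
tcp_rot: [-3.14, -0.001, 1.34]
ft_force: [0.4, 0.0, -0.8]
opening: 0.501
grip_force: 0.0
```

```bash
cat > prof.py <<'E'
import sys
from h import *
import plan
o=np.array([float(sys.argv[1]),float(sys.argv[2])]);a=np.radians(float(sys.argv[3]))
c=cam('wrist');P=cloud(c,True);Z=P[...,2]
w=np.array([np.cos(a),np.sin(a)]);d=P[...,:2]-o; t=d@w; n=d@np.array([-w[1],w[0]])
m=(Z>9)&(Z<26)&(abs(n)<20)
print([(k,round(n[q].min()),round(n[q].max()),round(Z[q].max())) for k in range(-70,76,5) for q in [m&(abs(t-k)<2.5)] if q.sum()>3])
plan.plan([(*o,6,np.degrees(a))])
E
python3 prof.py 601 -328 77
```

```text
[(-50, -1, 5, 14), (-45, -3, 7, 16), (-40, -5, 8, 18), (-35, -7, 9, 19), (-30, -9, 10, 19), (-25, -9, 10, 20), (-20, -9, 10, 20), (-15, -9, 10, 20), (-10, -9, 10, 21), (-5, -9, 11, 20), (0, -9, 11, 22), (5, -9, 11, 21), (10, -9, 12, 21), (15, -9, 12, 20), (20, -8, 12, 21), (25, -8, 12, 21), (30, -8, 11, 21), (35, -7, 11, 21), (40, -7, 12, 20), (45, -8, 12, 20), (50, -17, 10, 18), (55, -17, 9, 15), (60, -3, 2, 15)]
(np.float64(601.0), np.float64(-328.0), 6, np.float64(77.0)) slide [np.float64(-0.002), np.float64(0.0), np.float64(0.087)] roll -0.002 rows>= 1.4
```

>>> step_arm(increments=[{"slide":[-0.002,0,0.04],"roll":0},{"slide":[-0.002,0,0.08],"roll":0},{"slide":[-0.002,0,0.087],"roll":0},{"slide":[-0.002,0,0.087],"roll":0},{"slide":[-0.002,0,0.087],"roll":0}])

```text
t: 16.5
eef_pos: [601.5, -329.7, 8.5]
tcp_rot: [3.139, 0.001, 1.345]
ft_force: [0.0, -1.1, 0.9]
opening: 0.498
grip_force: 0.0
```

>>> step_arm(increments=[{"slide":[0,0,0],"roll":0},{"slide":[0,0,0],"roll":0},{"slide":[0,0,0],"roll":0},{"slide":[0,0,0],"roll":0}], fingers=0.0)

```text
t: 17.0
eef_pos: [600.7, -329.7, 6.8]
tcp_rot: [3.141, 0.0, 1.345]
ft_force: [-0.8, 0.4, 2.6]
opening: 0.222
grip_force: 29.9
```

>>> step_arm(increments=[{"slide":[0,0,-0.1],"roll":0},{"slide":[0,0,-0.1],"roll":0},{"slide":[0,0,-0.1],"roll":0}])

```text
t: 17.38
eef_pos: [601.7, -330.3, 109.8]
tcp_rot: [3.137, 0.002, 1.345]
ft_force: [-0.6, 0.0, -0.7]
opening: 0.223
grip_force: 30.0
```

```bash
python3 -c "
import plan;g=plan.press(8,-25.5,106);print(g)
plan.plan([(575,-200,106,35),(*g,3.6)])"
```

```text
[np.float64(562.7853720754238), np.float64(-67.84735741868641), 106]
(575, -200, 106, 35) slide [np.float64(0.121), np.float64(-0.055), np.float64(0.004)] roll 0.734 rows>= 3.9
(np.float64(562.7853720754238), np.float64(-67.84735741868641), 106, 3.6) slide [np.float64(0.066), np.float64(-0.115), np.float64(-0.0)] roll 0.548 rows>= 2.9
```

>>> step_arm(increments=[{"slide":[0.121,-0.055,0.002],"roll":0.734},{"slide":[0.121,-0.055,0.002],"roll":0.734},{"slide":[0.121,-0.055,0.002],"roll":0.734},{"slide":[0.121,-0.055,0.002],"roll":0.734},{"slide":[0.121,-0.055,0.002],"roll":0.734}])

```text
t: 18.0
eef_pos: [573.8, -199.0, 103.6]
tcp_rot: [-3.14, 0.001, 0.612]
ft_force: [-0.7, 0.3, -0.5]
opening: 0.22
grip_force: 30.0
```

>>> step_arm(increments=[{"slide":[0.066,-0.115,0],"roll":0.548},{"slide":[0.066,-0.115,0],"roll":0.548},{"slide":[0.066,-0.115,0],"roll":0.548},{"slide":[0.066,-0.115,0],"roll":0.548},{"slide":[0.066,-0.115,0],"roll":0.548}])

```text
t: 18.62
eef_pos: [562.3, -68.1, 104.3]
tcp_rot: [-3.142, 0.0, 0.068]
ft_force: [0.2, 0.2, 0.3]
opening: 0.222
grip_force: 30.0
```

```bash
python3 inhand.py
```

```text
tcp press [  7.5 -25.8] 104.2882998849554 0.06818941467102291 0.22154677037781303
28 -34.9 -14.2 118.2 | 32 -34.1 -14.3 118.4 | 36 -34.6 -13.8 118.3 | 40 -33.9 -13.8 118.6 | 44 -34.0 -13.9 118.4 | 48 -33.9 -14.0 118.5 | 52 -33.9 -13.3 118.3 | 56 -32.6 -13.9 117.2 | 60 -30.4 -15.7 114.2 | 64 -24.1 -16.7 105.5 |
```

>>> step_arm(increments=[{"slide":[-0.001,0.0015,0.045],"roll":0.02},{"slide":[-0.001,0.0015,0.06],"roll":0.02},{"slide":[-0.001,0.0015,0.063],"roll":0.02},{"slide":[-0.001,0.0015,0.063],"roll":0.02},{"slide":[-0.001,0.0015,0.063],"roll":0.02}])

```text
t: 19.3
eef_pos: [561.9, -69.0, 42.6]
tcp_rot: [3.141, -0.002, 0.043]
ft_force: [-0.3, 0.3, -0.1]
opening: 0.221
grip_force: 30.0
```

>>> step_arm(increments=[{"slide":[0,0,0],"roll":0},{"slide":[0,0,0],"roll":0},{"slide":[0,0,0],"roll":0}], fingers=0.42)

```text
t: 19.68
eef_pos: [561.4, -68.9, 41.8]
tcp_rot: [3.142, -0.0, 0.043]
ft_force: [0.6, 0.3, 0.8]
opening: 0.406
grip_force: 0.0
```

>>> step_arm(increments=[{"slide":[0,0,-0.07],"roll":0},{"slide":[0,0,-0.11],"roll":0},{"slide":[0,0,-0.11],"roll":0}])

```text
t: 20.05
eef_pos: [562.8, -69.2, 155.0]
tcp_rot: [3.14, -0.006, 0.043]
ft_force: [0.2, -0.7, 0.3]
opening: 0.425
grip_force: 0.0
```

```bash
python3 seated.py
python3 plan.py 490,-240,140,65 430,-364,95,102
```

```text
1866 rect [  8. -26.] [ 21. 106.] axis 179.4 len 106 wid 21 mid [  8.1 -25.8] z [43. 47. 49.] px [251. 184.]
1583 rect [16. 78.] [22. 92.] axis 179.6 len 92 wid 22 mid [15.8 78.5] z [43. 47. 49.] px [149. 183.]
1730 rect [11. 26.] [22. 98.] axis 179.1 len 98 wid 22 mid [11.2 26. ] z [44. 47. 49.] px [199. 183.]
(490.0, -240.0, 140.0, 65.0) slide [np.float64(-0.079), np.float64(0.168), np.float64(0.013)] roll -1.092 rows>= 5.8
(430.0, -364.0, 95.0, 102.0) slide [np.float64(-0.138), np.float64(-0.002), np.float64(0.045)] roll -0.646 rows>= 3.5
```

>>> step_arm(increments=[{"slide":[-0.079,0.168,0.013],"roll":-0.9},{"slide":[-0.079,0.168,0.013],"roll":-0.9},{"slide":[-0.079,0.168,0.013],"roll":-0.9},{"slide":[-0.079,0.168,0.013],"roll":-0.9},{"slide":[-0.079,0.168,0.013],"roll":-0.9}], fingers=0.5)

```text
t: 20.72
eef_pos: [488.3, -241.1, 136.9]
tcp_rot: [-3.139, 0.0, 0.935]
ft_force: [0.4, 0.9, 0.2]
opening: 0.5
grip_force: 0.0
```

>>> step_arm(increments=[{"slide":[-0.136,0.024,0.045],"roll":-0.837},{"slide":[-0.136,0.024,0.045],"roll":-0.837},{"slide":[-0.136,0.024,0.045],"roll":-0.837},{"slide":[-0.136,0.024,0.045],"roll":-0.837},{"slide":[-0.136,0.024,0.045],"roll":-0.837}])

```text
t: 21.35
eef_pos: [426.8, -363.4, 91.7]
tcp_rot: [-3.14, -0.003, 1.772]
ft_force: [-0.6, -0.7, 0.0]
opening: 0.499
grip_force: 0.0
```

```bash
python3 prof.py 430 -364 102; python3 -c "
from h import *
s=state();print(s['eef_pos'],s['tcp_rot'])
c=cam('top');P=cloud(c);Z=P[...,2];X,Y=P[...,0],P[...,1]
comps(P,(Z>8)&(Z<30)&(Y<-240)&(Y>-460)&(X>330)&(X<650),20)"
```

```text
[(-50, -3, 6, 14), (-45, -4, 8, 16), (-40, -4, 9, 17), (-35, -6, 10, 19), (-30, -7, 12, 20), (-25, -7, 12, 20), (-20, -7, 13, 20), (-15, -7, 13, 21), (-10, -7, 12, 21), (-5, -6, 13, 21), (0, -7, 14, 21), (5, -7, 13, 21), (10, -7, 13, 21), (15, -7, 13, 20), (20, -7, 13, 21), (25, -7, 13, 20), (30, -7, 13, 21), (35, -7, 13, 21), (40, -7, 12, 21), (45, -7, 12, 21), (50, -5, 11, 18), (55, -3, 7, 14), (65, -8, 16, 15), (70, -7, 16, 13), (75, -15, -6, 13)]
(np.float64(430.0), np.float64(-364.0), 6, np.float64(102.0)) slide [np.float64(-0.001), np.float64(0.003), np.float64(0.086)] roll -0.003 rows>= 1.4
[ 426.94370131 -363.22366881   91.8750313 ] [-3.14016281e+00 -2.51124906e-03  1.77680271e+00]
33 rect [ 554. -274.] [34. 17.] axis 45.9 len 34 wid 19 mid [ 553.3 -272.1] z [ 9. 13. 19.] px [339. 204.]
102 rect [ 426. -342.] [21. 60.] axis 102.7 len 60 wid 21 mid [ 425.4 -342.7] z [13. 18. 23.] px [361. 241.]
42 rect [ 362. -279.] [11. 74.] axis 118.6 len 75 wid 11 mid [ 362.7 -278.7] z [ 8. 11. 14.] px [343. 261.]
```

>>> step_arm(increments=[{"slide":[-0.001,0,0.04],"roll":0},{"slide":[-0.001,0,0.08],"roll":0},{"slide":[-0.001,0,0.086],"roll":0},{"slide":[-0.001,0,0.086],"roll":0},{"slide":[-0.001,0,0.086],"roll":0}])

```text
t: 22.08
eef_pos: [428.4, -364.9, 8.8]
tcp_rot: [3.141, 0.001, 1.768]
ft_force: [0.5, 0.0, 0.0]
opening: 0.5
grip_force: 0.0
```

>>> step_arm(increments=[{"slide":[0,0,0],"roll":0},{"slide":[0,0,0],"roll":0},{"slide":[0,0,0],"roll":0},{"slide":[0,0,0],"roll":0}], fingers=0.0)

```text
t: 22.58
eef_pos: [428.0, -364.6, 7.8]
tcp_rot: [3.141, 0.0, 1.768]
ft_force: [-0.6, 0.0, 3.3]
opening: 0.224
grip_force: 30.0
```

>>> step_arm(increments=[{"slide":[0,0,-0.1],"roll":0},{"slide":[0,0,-0.1],"roll":0},{"slide":[0,0,-0.1],"roll":0}])

```text
t: 22.95
eef_pos: [428.7, -365.4, 110.2]
tcp_rot: [3.139, 0.004, 1.768]
ft_force: [0.1, -0.2, -1.5]
opening: 0.217
grip_force: 30.0
```

```bash
python3 -c "
import plan;g=plan.press(8,-77.5,106);print(g)
plan.plan([(490,-280,106,54),(*g,3.6)])"
```

```text
[np.float64(566.050479090948), np.float64(-119.74474729695655), 106]
(490, -280, 106, 54) slide [np.float64(0.072), np.float64(0.077), np.float64(0.004)] roll 0.826 rows>= 4.4
(np.float64(566.050479090948), np.float64(-119.74474729695655), 106, 3.6) slide [np.float64(0.174), np.float64(-0.033), np.float64(-0.0)] roll 0.88 rows>= 4.7
```

>>> step_arm(increments=[{"slide":[0.072,0.077,0.002],"roll":0.826},{"slide":[0.072,0.077,0.002],"roll":0.826},{"slide":[0.072,0.077,0.002],"roll":0.826},{"slide":[0.072,0.077,0.002],"roll":0.826},{"slide":[0.072,0.077,0.002],"roll":0.826}])

```text
t: 23.58
eef_pos: [489.0, -278.3, 104.3]
tcp_rot: [-3.14, -0.0, 0.938]
ft_force: [0.4, -0.8, -0.2]
opening: 0.218
grip_force: 30.0
```

>>> step_arm(increments=[{"slide":[0.174,-0.033,0],"roll":0.88},{"slide":[0.174,-0.033,0],"roll":0.88},{"slide":[0.174,-0.033,0],"roll":0.88},{"slide":[0.174,-0.033,0],"roll":0.88},{"slide":[0.174,-0.033,0],"roll":0.88}])

```text
t: 24.2
eef_pos: [564.7, -117.4, 104.2]
tcp_rot: [-3.141, 0.002, 0.058]
ft_force: [0.0, -0.7, -0.6]
opening: 0.22
grip_force: 30.0
```

```bash
python3 inhand.py
```

```text
tcp press [  6.8 -75.1] 104.24832299168627 0.05827437913210454 0.21996717370259264
28 -84.4 -64.3 116.9 | 32 -84.4 -63.8 116.8 | 36 -84.2 -63.8 117.4 | 40 -84.2 -64.1 117.2 | 44 -84.1 -64.1 117.7 | 48 -84.0 -64.1 117.1 | 52 -84.2 -64.8 116.4 | 56 -81.9 -67.1 113.6 | 60 -79.5 -70.0 110.7 | 76 -94.9 -61.5 97.9 |
```

>>> step_arm(increments=[{"slide":[0.001,0.0034,0.045],"roll":0},{"slide":[0.001,0.0034,0.06],"roll":0},{"slide":[0.001,0.0034,0.063],"roll":0},{"slide":[0.001,0.0034,0.063],"roll":0},{"slide":[0.001,0.0034,0.063],"roll":0}])

```text
t: 24.88
eef_pos: [566.5, -122.1, 43.6]
tcp_rot: [3.141, -0.001, 0.063]
ft_force: [-0.2, 0.6, -0.6]
opening: 0.22
grip_force: 30.0
```

>>> step_arm(increments=[{"slide":[0,0,0],"roll":0},{"slide":[0,0,0],"roll":0},{"slide":[0,0,0],"roll":0}], fingers=0.42)

```text
t: 25.25
eef_pos: [566.2, -122.0, 42.8]
tcp_rot: [3.142, -0.0, 0.062]
ft_force: [-0.4, 0.0, 0.5]
opening: 0.414
grip_force: 0.0
```

>>> step_arm(increments=[{"slide":[0,0,-0.07],"roll":0},{"slide":[0,0,-0.11],"roll":0},{"slide":[0,0,-0.11],"roll":0}])

```text
t: 25.62
eef_pos: [567.5, -122.4, 156.1]
tcp_rot: [3.139, -0.006, 0.062]
ft_force: [-0.1, -0.4, -0.7]
opening: 0.42
grip_force: 0.0
```

```bash
python3 seated.py
python3 - <<'E'
from h import *
import plan
for n in ('top','scene'):
    c=cam(n);P=cloud(c);Z=P[...,2];PX,PYv=plan.toP(P)
    for zl in range(80,260,20):
        m=(abs(Z-zl)<6)&(PX>60)&(PX<260)&(PYv>-140)&(PYv<100)
        if m.sum()>3: print(n,zl,m.sum(),np.percentile(PX[m],[2,50,98]).round(),np.percentile(PYv[m],[2,98]).round())
E
```

```text
1737 rect [ 11. -26.] [100.  21.] axis 179.7 len 100 wid 21 mid [ 10.9 -26.1] z [44. 47. 49.] px [197. 183.]
1863 rect [  7. -77.] [108.  21.] axis 0.6 len 108 wid 21 mid [  6.6 -77.5] z [43. 48. 50.] px [250. 186.]
1556 rect [14. 26.] [21. 93.] axis 179.5 len 93 wid 21 mid [14.3 25.5] z [43. 47. 49.] px [148. 184.]
1395 rect [ 9. 79.] [ 22. 106.] axis 179.2 len 106 wid 22 mid [ 8.5 78.6] z [43. 47. 49.] px [104. 185.]
top 80 10 [92. 93. 93.] [-20.  83.]
top 100 41 [80. 83. 96.] [-38.  93.]
top 120 51 [82. 85. 99.] [-40.  97.]
top 140 53 [ 85.  89. 103.] [-45.  99.]
top 160 54 [ 88.  91. 105.] [-86.  95.]
top 180 132 [ 91. 138. 147.] [-96.  90.]
top 200 100 [ 93. 106. 121.] [-105.   96.]
top 220 140 [ 96. 122. 125.] [-105.   92.]
top 240 46 [124. 126. 239.] [-105.   63.]
scene 80 36 [ 90.  93. 102.] [-110.   85.]
scene 100 34 [ 76.  82. 103.] [-111.   98.]
scene 120 21 [ 81.  86. 100.] [-112.   65.]
scene 160 21 [ 86.  90. 102.] [-49. 100.]
scene 180 25 [ 89. 103. 108.] [77. 99.]
scene 200 60 [ 91. 100. 117.] [-111.   98.]
scene 220 71 [ 96. 122. 126.] [-111.  -51.]
scene 240 27 [121. 125. 235.] [-133.  -43.]
```

All four bunches are seated, with their tops at z of about 49. Next I lift and turn so the camera side faces the robot, then reach behind the cover, which stands at about 1.7 rad.

>>> step_arm(increments=[{"slide":[0,0,-0.06],"roll":0},{"slide":[0,0,-0.12],"roll":0},{"slide":[0,0,-0.12],"roll":-0.18},{"slide":[0,0,-0.12],"roll":-0.36},{"slide":[0,0,-0.12],"roll":-0.54}], fingers=0.0)

```text
t: 26.4
eef_pos: [565.8, -122.0, 271.0]
tcp_rot: [-3.139, 0.002, 0.608]
ft_force: [-0.1, -1.1, -0.8]
opening: 0.012
grip_force: 0.0
```

>>> step_arm(increments=[{"slide":[0,0,0],"roll":-0.93},{"slide":[0,0,0],"roll":-0.93},{"slide":[0,0,0],"roll":-0.93},{"slide":[0,0,0],"roll":-0.93},{"slide":[0,0,0],"roll":-0.93}])

```text
t: 27.02
eef_pos: [565.8, -122.0, 270.7]
tcp_rot: [-3.139, -0.001, 1.538]
ft_force: [-0.1, 0.3, -0.0]
opening: 0.001
grip_force: 0.0
```

>>> step_arm(increments=[{"slide":[0,0,0],"roll":-0.93},{"slide":[0,0,0],"roll":-0.93},{"slide":[0,0,0],"roll":-0.93},{"slide":[0,0,0],"roll":-0.93},{"slide":[0,0,0],"roll":-0.93}])

```text
t: 27.65
eef_pos: [565.8, -122.0, 270.7]
tcp_rot: [-3.141, -0.003, 2.468]
ft_force: [0.4, -0.4, -0.0]
opening: 0.005
grip_force: 0.0
```

>>> step_arm(increments=[{"slide":[0,0,0],"roll":-0.74},{"slide":[0,0,0],"roll":-0.74},{"slide":[0,0,0],"roll":-0.74},{"slide":[0,0,0],"roll":-0.74},{"slide":[0,0,0],"roll":-0.74}])

```text
t: 28.28
eef_pos: [565.9, -122.0, 271.1]
tcp_rot: [3.141, -0.002, -3.082]
ft_force: [1.0, -0.0, -0.1]
opening: 0.004
grip_force: 0.0
```

Run:
```python
from h import *
import plan
c=cam('top');P=cloud(c);Z=P[...,2];X,Y=P[...,0],P[...,1]
for x0 in range(690,860,10):
    m=(abs(X-x0)<5)&(Y>-170)&(Y<100)
    if m.sum(): print(x0,np.percentile(Z[m],[5,50,95]).round())
plan.plan([(*plan.press(80,-60,275),183.6),(*plan.press(155,-60,275),183.6),(*plan.press(155,-60,208),183.6)])
```

```text
690 [  5. 178. 234.]
700 [ -1. 176. 182.]
710 [-4.  6. 32.]
720 [-4. 12. 36.]
730 [-3.  6. 48.]
740 [-3.  5. 40.]
750 [-2.  7. 39.]
760 [-3. 10. 43.]
770 [-4. 11. 45.]
780 [ -2. 300. 364.]
790 [ -1. 306. 366.]
800 [ -3. 325. 369.]
810 [ -3.  58. 370.]
820 [  2. 328. 371.]
830 [ -2. 327. 370.]
840 [ -2. 331. 370.]
850 [ -3. 335. 371.]
(np.float64(636.8095694460206), np.float64(-97.75836214335122), 275, 183.6) slide [np.float64(-0.072), np.float64(0.02), np.float64(-0.004)] roll -0.006 rows>= 1.2
(np.float64(711.661574078141), np.float64(-93.04907317865272), 275, 183.6) slide [np.float64(-0.075), np.float64(-0.0), np.float64(-0.0)] roll -0.0 rows>= 1.2
(np.float64(711.661574078141), np.float64(-93.04907317865272), 208, 183.6) slide [np.float64(-0.0), np.float64(0.0), np.float64(0.067)] roll -0.0 rows>= 1.1
```

>>> step_arm(increments=[{"slide":[-0.055,0.02,-0.004],"roll":0},{"slide":[-0.1,0.02,-0.004],"roll":0},{"slide":[-0.145,0.02,-0.004],"roll":0},{"slide":[-0.145,0.02,-0.004],"roll":0},{"slide":[-0.145,0.02,-0.004],"roll":0}])

```text
t: 28.95
eef_pos: [709.1, -93.2, 275.7]
tcp_rot: [3.141, -0.002, -3.083]
ft_force: [-0.9, 0.2, -0.6]
opening: 0.002
grip_force: 0.0
```

>>> step_arm(increments=[{"slide":[0,0,0.04],"roll":0},{"slide":[0,0,0.067],"roll":0},{"slide":[0,0,0.067],"roll":0},{"slide":[0,0,0.067],"roll":0}])

```text
t: 29.45
eef_pos: [709.7, -93.5, 211.4]
tcp_rot: [-3.141, 0.002, -3.082]
ft_force: [0.1, 0.1, 0.7]
opening: 0.004
grip_force: 0.0
```

Run:
```python
import plan,numpy as np
from cell import state
s=state();x,y=plan.toP(np.array(s['eef_pos']));z=s['eef_pos'][2];print(x,y,z,s['tcp_rot'])
for th in np.arange(1.7,-.01,-.1):
    a=98-150*np.cos(th)+7*np.sin(th)+10;b=62+150*np.sin(th)+7*np.cos(th)
    print(round(th,1),round(a),round(b),'slide',round((x-a)/1e3,3),round((z-b)/1e3,3))
```

```text
153.02253490704695 -60.343235383268905 211.3567641110639 [-3.14114132e+00  1.81124622e-03 -3.08176831e+00]
1.7 134 210 slide 0.019 0.002
1.6 119 212 slide 0.034 -0.0
1.5 104 212 slide 0.049 -0.001
1.4 89 211 slide 0.064 0.0
1.3 75 208 slide 0.078 0.003
1.2 60 204 slide 0.093 0.007
1.1 46 199 slide 0.107 0.013
1.0 33 192 slide 0.12 0.019
0.9 20 184 slide 0.133 0.028
0.8 9 174 slide 0.145 0.037
0.7 -2 164 slide 0.155 0.047
0.6 -12 152 slide 0.165 0.059
0.5 -20 140 slide 0.173 0.071
0.4 -27 127 slide 0.18 0.084
0.3 -33 113 slide 0.186 0.098
0.2 -38 99 slide 0.191 0.113
0.1 -41 84 slide 0.194 0.127
-0.0 -42 69 slide 0.195 0.142
```

>>> step_arm(increments=[{"slide":[0.019,0,0.001],"roll":0},{"slide":[0.034,0,0],"roll":0},{"slide":[0.049,0,0],"roll":0},{"slide":[0.064,0,0],"roll":0},{"slide":[0.078,0,0.003],"roll":0}])

```text
t: 30.08
eef_pos: [632.5, -98.2, 209.2]
tcp_rot: [-3.14, 0.005, -3.081]
ft_force: [2.2, 1.2, 3.3]
opening: 0.005
grip_force: 1.6
```

>>> step_arm(increments=[{"slide":[0.015,0,0.004],"roll":0},{"slide":[0.029,0,0.01],"roll":0},{"slide":[0.042,0,0.016],"roll":0},{"slide":[0.055,0,0.025],"roll":0},{"slide":[0.067,0,0.034],"roll":0}])

```text
t: 30.7
eef_pos: [565.5, -102.4, 174.6]
tcp_rot: [-3.14, 0.004, -3.081]
ft_force: [2.9, -0.7, 0.6]
opening: 0.002
grip_force: 0.9
```

Run:
```python
from h import *
import plan
s=state();print(plan.toP(np.array(s['eef_pos'])),s['eef_pos'][2],s['ft_force'])
c=cam('scene');save(c,'s2.png')
im=cv2.imread('pics/s2.png')[100:330,150:400]; cv2.imwrite('pics/s2c.png',cv2.resize(im,None,fx=2,fy=2))
```

```text
(np.float64(8.518013756123409), np.float64(-60.197188337639574)) 174.58189861666162 [ 2.85407362 -0.67222234  0.5760911 ]
```

View pics/s2c.png

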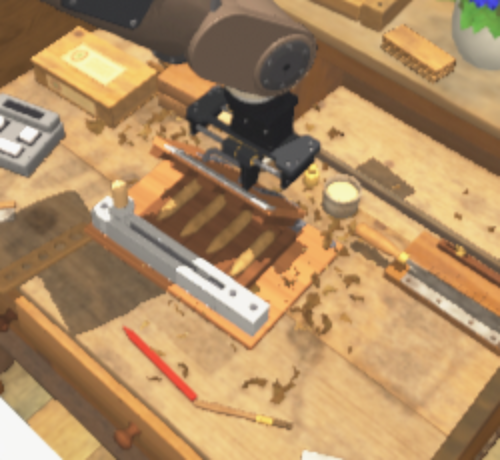

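The scene picture shows the fingers pushing the cover down at about 45°, with the four bunches lying in the grooves and the key upright at its left end.

>>> step_arm(increments=[{"slide":[0.01,0,0.01],"roll":0},{"slide":[0.02,0,0.022],"roll":0},{"slide":[0.028,0,0.034],"roll":0},{"slide":[0.035,0,0.047],"roll":0},{"slide":[0.041,0,0.061],"roll":0}])

```text
t: 31.38
eef_pos: [523.8, -104.7, 111.2]
tcp_rot: [-3.141, 0.001, -3.081]
ft_force: [1.0, -1.1, 1.3]
opening: 0.008
grip_force: 0.6
```

>>> step_arm(increments=[{"slide":[0.005,0,0.015],"roll":0},{"slide":[0.008,0,0.029],"roll":0},{"slide":[0.009,0,0.04],"roll":0},{"slide":[0.009,0,0.044],"roll":0},{"slide":[0.009,0,0.045],"roll":0}])

```text
t: 32.0
eef_pos: [514.7, -105.1, 68.9]
tcp_rot: [-3.141, 0.0, -3.081]
ft_force: [-15.1, 2.2, 48.8]
opening: 0.007
grip_force: 24.6
```

```bash
cat > cov.py <<'E'
from h import *
import plan
s=state();print(np.round(plan.toP(np.array(s['eef_pos'])),1),s['eef_pos'][2],s['ft_force'])
c=cam('scene');P=cloud(c);Z=P[...,2];PX,PYv=plan.toP(P)
print([(x,round(float(np.median(Z[m])),1)) for x in range(-72,90,12) for m in [(abs(PX-x)<6)&(PYv>-110)&(PYv<70)&(Z<85)&(abs(PYv)>38)] if m.sum()>3])
E
python3 cov.py
```

```text
[-42.4 -59.6] 68.9293051176863 [-15.10522596   2.21198426  48.79569597]
[(-72, 67.3), (-60, 69.7), (-48, 69.6), (-36, 69.3), (-24, 69.3), (-12, 46.8), (0, 68.1), (12, 38.6), (24, 68.7), (36, 47.8), (48, 38.1), (60, 45.1), (72, 70.8), (84, 69.8)]
```

>>> step_arm(increments=[{"slide":[0,0,-0.02],"roll":0},{"slide":[0,0,-0.08],"roll":0},{"slide":[0,0,-0.12],"roll":0},{"slide":[0,0,-0.12],"roll":0}])

```text
t: 32.55
eef_pos: [516.1, -105.4, 189.2]
tcp_rot: [-3.14, 0.005, -3.081]
ft_force: [-0.0, -0.4, -0.9]
opening: 0.004
grip_force: 0.0
```

```bash
python3 cov.py; python3 -c "
from h import *
import plan
c=cam('top');P=cloud(c);Z=P[...,2];PX,PYv=plan.toP(P)
m=(Z>128)&(Z<150)&(PX<-60)&(PX>-110)&(PYv>80)&(PYv<130);print(m.sum(),np.median(PX[m]),np.median(PYv[m]),(PYv[m].max()+PYv[m].min())/2,Z[m].max())
plan.plan([(*plan.press(-88,109,188),183.6),(*plan.press(-88,109,103),183.6)])"
```

```text
[-41. -60.] 189.15541377959985 [-0.02856115 -0.39813246 -0.9064792 ]
[(-72, 67.4), (-60, 70.0), (-48, 69.6), (-36, 69.6), (-24, 70.2), (-12, 69.9), (0, 70.1), (12, 70.4), (24, 71.0), (36, 70.8), (48, 70.5), (60, 70.1), (72, 70.1), (84, 69.3)]
43 -88.4947135484207 109.61234163059092 108.9892458305739 143.40370072361543
(np.float64(458.52948126961695), np.float64(60.35934768010202), 188, 183.6) slide [np.float64(0.046), np.float64(0.168), np.float64(-0.002)] roll -0.002 rows>= 2.8
(np.float64(458.52948126961695), np.float64(60.35934768010202), 103, 183.6) slide [np.float64(-0.0), np.float64(0.0), np.float64(0.085)] roll -0.0 rows>= 1.4
```

>>> step_arm(increments=[{"slide":[0.046,0.168,-0.002],"roll":0},{"slide":[0.046,0.168,-0.002],"roll":0},{"slide":[0.046,0.168,-0.002],"roll":0},{"slide":[0.046,0.168,-0.002],"roll":0},{"slide":[0.046,0.168,-0.002],"roll":0}], fingers=0.6)

```text
t: 33.28
eef_pos: [458.9, 59.6, 187.7]
tcp_rot: [3.142, -0.001, -3.08]
ft_force: [0.6, -1.2, 0.3]
opening: 0.47
grip_force: 0.0
```

>>> step_arm(increments=[{"slide":[0,0,0.04],"roll":0},{"slide":[0,0,0.075],"roll":0},{"slide":[0,0,0.085],"roll":0},{"slide":[0,0,0.085],"roll":0},{"slide":[0,0,0.085],"roll":0}])

```text
t: 33.9
eef_pos: [459.5, 59.5, 104.5]
tcp_rot: [-3.142, 0.001, -3.081]
ft_force: [0.4, 1.0, -0.3]
opening: 0.603
grip_force: 0.0
```

>>> step_arm(increments=[{"slide":[0,0,0],"roll":0},{"slide":[0,0,0],"roll":0},{"slide":[0,0,0],"roll":0},{"slide":[0,0,0],"roll":0}], fingers=0.3)

```text
t: 34.4
eef_pos: [458.9, 59.8, 103.7]
tcp_rot: [3.142, 0.0, -3.081]
ft_force: [0.4, -0.6, 0.7]
opening: 0.315
grip_force: 0.0
```

```bash
python3 -c "
import plan,numpy as np
from cell import state
s=state();print(plan.toP(np.array(s['eef_pos'])),s)"
```

```text
(np.float64(-87.67633333450216), np.float64(108.46755369029887)) {'t': 34.4, 'joints': array([-1.32444523e-02,  4.31075565e-01,  2.06503647e+00,  1.25620901e-04,
        6.45340502e-01, -1.64497380e+00]), 'qvel': array([ 0.00138159,  0.0023733 , -0.00039798,  0.00106992,  0.00111347,
        0.00043905]), 'tau': array([ 2.70497576e-04, -4.73707294e+01, -1.59113288e+01, -2.51571438e-02,
        8.13188567e-02, -1.80569455e-04]), 'eef_pos': array([458.88594183,  59.84827523, 103.71228002]), 'tcp_rot': array([ 3.14152767e+00,  1.45324729e-04, -3.08075999e+00]), 'ft_force': array([ 0.42144953, -0.60068106,  0.67795168]), 'moment': array([ 0.02363575,  0.00823264, -0.06372852]), 'grip_force': 0.0, 'opening': 0.31483386228723226}
```

>>> step_arm(increments=[{"slide":[0,-0.012,0],"roll":0},{"slide":[0,-0.024,0],"roll":0},{"slide":[0,-0.036,0],"roll":0},{"slide":[0,-0.048,0],"roll":0},{"slide":[0,-0.06,0],"roll":0}])

```text
t: 35.02
eef_pos: [462.5, -1.0, 103.6]
tcp_rot: [3.141, -0.0, -3.081]
ft_force: [0.0, 1.6, 0.4]
opening: 0.302
grip_force: 2.4
```

```bash
cat > key.py <<'E'
from h import *
import plan
s=state();e=plan.toP(np.array(s['eef_pos']));print('tcp',np.round(e,1),s['eef_pos'][2].round(1),s['ft_force'].round(1),s['opening'].round(3))
for n in ('top','scene'):
    c=cam(n);P=cloud(c);Z=P[...,2];PX,PYv=plan.toP(P)
    m=(PX>-115)&(PX<-60)&(abs(PYv-e[1])<40)&(Z>60)&(Z<150)
    h,b=np.histogram(Z[m],range(60,151,4)); print(n,list(zip(b.tolist(),h.tolist())))
for n in ('scene','wrist'):
    c=cam(n)
    for r in mark_of(n,'key_knob')[:2]: print(n,r['confidence'],np.round(r['uv']),[np.round(plan.toP(world(c,r['uv'],z,fish=n=='wrist')),1) for z in (120,106)])
E
python3 key.py
```

```text
Traceback (most recent call last):
  File "key.py", line 3, in <module>
    s=state();e=plan.toP(np.array(s['eef_pos']));print('tcp',np.round(e,1),s['eef_pos'][2].round(1),s['ft_force'].round(1),s['opening'].round(3))
                                                                                                                           ^^^^^^^^^^^^^^^^^^
AttributeError: 'float' object has no attribute 'round'
```

```bash
sed -i "s/s\['opening'\].round(3)/s['opening']/" key.py; sed -i "s/    c=cam(n)$/    c=cam(n);save(c,'k_'+n+'.png')/" key.py; python3 key.py; python3 -c "
import cv2,numpy as np
a=cv2.imread('pics/k_scene.png')[110:260,160:320];b=cv2.imread('pics/k_wrist.png')[90:270,150:350]
cv2.imwrite('pics/k.png',np.hstack([cv2.resize(a,(400,375)),cv2.resize(b,(400,375))]))"
```

```text
tcp [-87.9  47.5] 103.6 [0.  1.6 0.4] 0.3022010242448493
top [(60, 0), (64, 0), (68, 0), (72, 0), (76, 0), (80, 0), (84, 0), (88, 0), (92, 0), (96, 0), (100, 0), (104, 0), (108, 0), (112, 0), (116, 0), (120, 0), (124, 0), (128, 0), (132, 0), (136, 0), (140, 0), (144, 0)]
scene [(60, 69), (64, 22), (68, 40), (72, 5), (76, 0), (80, 1), (84, 5), (88, 16), (92, 32), (96, 11), (100, 5), (104, 12), (108, 8), (112, 9), (116, 17), (120, 11), (124, 12), (128, 11), (132, 16), (136, 11), (140, 11), (144, 7)]
scene 0.47 [226. 207.] [array([-88.4,  41.3]), array([-80.2,  49.6])]
scene 0.25 [305. 191.] [array([ 112.9, -100.6]), array([123.9, -94.2])]
wrist 0.89 [251. 241.] [array([-90. ,  48.4]), array([-83.8,  48.3])]
wrist 0.4 [262. 205.] [array([-111.6,   54.6]), array([-107.4,   55. ])]
```

View pics/k.png

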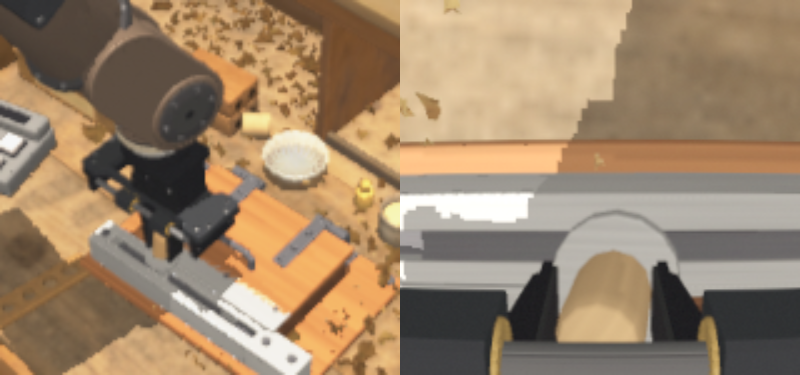

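The wrist crop shows the knob caged between the fingers, at about crop px (605,300), with the collar under it. It rides upright.

>>> step_arm(increments=[{"slide":[0,-0.005,0],"roll":0},{"slide":[0,-0.01,0],"roll":0},{"slide":[0,-0.015,0],"roll":0},{"slide":[0,-0.02,0],"roll":0},{"slide":[0,-0.025,0],"roll":0}])

```text
t: 35.95
eef_pos: [464.0, -25.4, 103.6]
tcp_rot: [3.141, 0.0, -3.081]
ft_force: [0.6, 1.3, 1.4]
opening: 0.3
grip_force: 1.9
```

>>> step_arm(increments=[{"slide":[0,-0.002,0],"roll":0},{"slide":[0,-0.004,0],"roll":0},{"slide":[0,-0.006,0],"roll":0},{"slide":[0,-0.008,0],"roll":0},{"slide":[0,-0.01,0],"roll":0}])

```text
t: 36.58
eef_pos: [464.6, -35.1, 103.6]
tcp_rot: [3.142, 0.0, -3.081]
ft_force: [0.2, 2.3, 1.1]
opening: 0.297
grip_force: 2.0
```

```bash
cat > col.py <<'E'
from h import *
import plan
s=state();e=plan.toP(np.array(s['eef_pos']));print('tcp',np.round(e,1),s['eef_pos'][2].round(1),s['ft_force'].round(1),s['opening'],s['grip_force'])
c=cam('wrist');P=cloud(c,True);Z=P[...,2];PX,PYv=plan.toP(P)
m=(PX>-116)&(PX<-88)&(abs(PYv-e[1])<25)&(Z>63)&(Z<100)
if m.sum(): print(m.sum(),'collar z',np.median(Z[m]).round(1),'y',((PYv[m].min()+PYv[m].max())/2).round(1), np.percentile(Z[m],[10,90]).round(1))
E
python3 col.py
```

```text
tcp [-87.9  13.3] 103.6 [0.2 2.3 1.1] 0.2971398805328389 1.952213365584612
1208 collar z 93.0 y 18.6 [90.6 95.3]
```

>>> step_arm(increments=[{"slide":[0,-0.002,0],"roll":0},{"slide":[0,-0.004,0],"roll":0},{"slide":[0,-0.006,0],"roll":0},{"slide":[0,-0.008,0],"roll":0},{"slide":[0,-0.01,0],"roll":0}])

```text
t: 37.25
eef_pos: [465.3, -45.1, 103.6]
tcp_rot: [3.141, -0.0, -3.081]
ft_force: [-0.6, 1.8, 0.9]
opening: 0.299
grip_force: 2.0
```

```bash
python3 col.py
```

```text
tcp [-87.9   3.3] 103.6 [-0.6  1.8  0.9] 0.2993587294534051 1.968567967414856
1208 collar z 93.0 y 8.5 [90.6 95.2]
```

>>> step_arm(increments=[{"slide":[0,-0.002,0],"roll":0},{"slide":[0,-0.004,0],"roll":0},{"slide":[0,-0.006,0],"roll":0},{"slide":[0,-0.008,0],"roll":0},{"slide":[0,-0.01,0],"roll":0}])

```text
t: 37.92
eef_pos: [465.8, -55.1, 103.6]
tcp_rot: [3.141, 0.0, -3.081]
ft_force: [0.2, 1.7, 0.7]
opening: 0.304
grip_force: 2.0
```

```bash
python3 col.py
```

```text
tcp [-87.9  -6.7] 103.6 [0.2 1.7 0.7] 0.30430471546888693 1.9880149886012077
1198 collar z 93.1 y -1.4 [90.6 95.3]
```

>>> step_arm(increments=[{"slide":[0,-0.002,0],"roll":0},{"slide":[0,-0.004,0],"roll":0},{"slide":[0,-0.006,0],"roll":0},{"slide":[0,-0.008,0],"roll":0},{"slide":[0,-0.01,0],"roll":0}])

```text
t: 38.6
eef_pos: [466.5, -65.1, 103.6]
tcp_rot: [3.142, 0.0, -3.081]
ft_force: [-0.8, 1.0, 1.3]
opening: 0.303
grip_force: 2.0
```

```bash
python3 col.py
```

```text
tcp [-87.9 -16.7] 103.6 [-0.8  1.   1.3] 0.3026923512432709 2.002234384417534
1208 collar z 93.0 y -11.4 [90.6 95.3]
```

>>> step_arm(increments=[{"slide":[0,-0.002,0],"roll":0},{"slide":[0,-0.004,0],"roll":0},{"slide":[0,-0.006,0],"roll":0},{"slide":[0,-0.008,0],"roll":0},{"slide":[0,-0.01,0],"roll":0}])

```text
t: 39.28
eef_pos: [467.1, -75.1, 103.6]
tcp_rot: [3.142, -0.0, -3.081]
ft_force: [-0.4, 0.8, 1.8]
opening: 0.302
grip_force: 2.0
```

```bash
python3 col.py
```

```text
tcp [-88.  -26.7] 103.6 [-0.4  0.8  1.8] 0.3019637718437366 2.015984896570444
1205 collar z 93.0 y -21.3 [90.6 95.2]
```

>>> step_arm(increments=[{"slide":[0,-0.002,0],"roll":0},{"slide":[0,-0.004,0],"roll":0},{"slide":[0,-0.006,0],"roll":0},{"slide":[0,-0.008,0],"roll":0},{"slide":[0,-0.01,0],"roll":0}])

```text
t: 39.95
eef_pos: [467.7, -85.1, 103.6]
tcp_rot: [3.142, -0.0, -3.081]
ft_force: [-0.6, -0.2, -0.7]
opening: 0.303
grip_force: 0.5
```

```bash
python3 col.py
```

```text
tcp [-88.  -36.7] 103.6 [-0.6 -0.2 -0.7] 0.3030039893381423 0.511916046962142
1206 collar z 92.3 y -31.9 [90.  94.5]
```

>>> step_arm(increments=[{"slide":[0,-0.001,0],"roll":0},{"slide":[0,-0.002,0],"roll":0},{"slide":[0,-0.003,0],"roll":0},{"slide":[0,-0.004,0],"roll":0},{"slide":[0,-0.004,0],"roll":0}])

```text
t: 40.62
eef_pos: [467.9, -89.0, 103.6]
tcp_rot: [3.142, 0.0, -3.081]
ft_force: [-0.3, -0.0, -1.1]
opening: 0.301
grip_force: 0.5
```

```bash
python3 col.py
```

```text
tcp [-88.  -40.6] 103.6 [-0.3 -0.  -1.1] 0.3009951290350399 0.4738011583685875
1213 collar z 91.9 y -35.6 [89.5 94. ]
```

>>> step_arm(increments=[{"slide":[0,-0.001,0],"roll":0},{"slide":[0,-0.002,0],"roll":0},{"slide":[0,-0.003,0],"roll":0},{"slide":[0,-0.004,0],"roll":0},{"slide":[0,-0.005,0],"roll":0}])

```text
t: 41.3
eef_pos: [468.2, -94.0, 103.6]
tcp_rot: [3.142, 0.0, -3.081]
ft_force: [0.5, 0.2, -0.4]
opening: 0.302
grip_force: 0.6
```

```bash
python3 col.py
```

```text
tcp [-88.  -45.6] 103.6 [ 0.5  0.2 -0.4] 0.30217344578883787 0.5812306422740221
1229 collar z 91.2 y -40.4 [88.7 93.5]
```

```bash
cat >> col.py <<'E'
    A=np.c_[PX[m]+88,PYv[m]-e[1],np.ones(m.sum())]; k=A[:,0]<0
    q=np.linalg.lstsq(A,Z[m],rcond=None)[0]; print('plane dz/dx,dz/dy,z0',q.round(3))
E
python3 col.py
```

```text
File "col.py", line 7
    A=np.c_[PX[m]+88,PYv[m]-e[1],np.ones(m.sum())]; k=A[:,0]<0
IndentationError: unexpected indent
```

>>> step_arm(increments=[{"slide":[0,-0.001,0],"roll":0},{"slide":[0,-0.002,0],"roll":0},{"slide":[0,-0.003,0],"roll":0},{"slide":[0,-0.004,0],"roll":0},{"slide":[0,-0.004,0],"roll":0}])

```text
t: 41.98
eef_pos: [468.5, -98.0, 103.6]
tcp_rot: [3.142, 0.0, -3.081]
ft_force: [0.5, 0.0, -1.1]
opening: 0.3
grip_force: 0.5
```

```bash
python3 col.py
```

```text
File "col.py", line 7
    A=np.c_[PX[m]+88,PYv[m]-e[1],np.ones(m.sum())]; k=A[:,0]<0
IndentationError: unexpected indent
```

```bash
sed -i 's/^    //' col.py; sed -i "s/^if m.sum(): //" col.py; echo "save(c,'kw2.png')" >> col.py; python3 col.py; python3 -c "
import cv2,numpy as np
b=cv2.imread('pics/kw2.png')[130:270,170:330];cv2.imwrite('pics/kw2c.png',cv2.resize(b,None,fx=3,fy=3))"
```

```text
tcp [-88.  -49.6] 103.6 [ 0.5  0.  -1.1] 0.30044992673001325 0.46776674687862396
1223 collar z 90.6 y -44.4 [88.2 92.9]
plane dz/dx,dz/dy,z0 [6.600e-02 1.230e-01 9.099e+01]
```

View pics/kw2c.png

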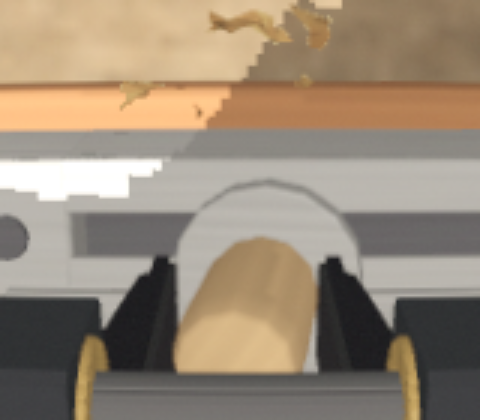

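The wrist crop shows the knob leaning slightly towards -y, with its top at about (240,350) over the collar centre at (268,250). The foot's front edge seems to be dipping into the notch.

>>> step_arm(increments=[{"slide":[0,-0.001,0],"roll":0},{"slide":[0,-0.002,0],"roll":0},{"slide":[0,-0.003,0],"roll":0},{"slide":[0,-0.003,0],"roll":0},{"slide":[0,-0.003,0],"roll":0}])

```text
t: 42.65
eef_pos: [468.7, -100.9, 103.7]
tcp_rot: [3.142, 0.0, -3.081]
ft_force: [0.3, 0.4, -0.2]
opening: 0.299
grip_force: 0.0
```

```bash
python3 col.py
```

```text
tcp [-88.  -52.6] 103.7 [ 0.3  0.4 -0.2] 0.29895957057711725 0.04142541904002428
1345 collar z 79.4 y -47.4 [77.3 91.4]
plane dz/dx,dz/dy,z0 [ 0.147  0.087 82.634]
```

The key dropped: its collar is at z 79. Now I let go, lift and check.

>>> step_arm(increments=[{"slide":[0,0,0],"roll":0},{"slide":[0,0,0],"roll":0},{"slide":[0,0,0],"roll":0}], fingers=0.6)

```text
t: 43.08
eef_pos: [468.7, -100.9, 103.6]
tcp_rot: [3.142, 0.0, -3.081]
ft_force: [0.3, 0.2, -0.3]
opening: 0.554
grip_force: 0.0
```

>>> step_arm(increments=[{"slide":[0,0,-0.03],"roll":0},{"slide":[0,0,-0.08],"roll":0},{"slide":[0,0,-0.1],"roll":0},{"slide":[0,0,-0.1],"roll":0}])

```text
t: 43.58
eef_pos: [469.1, -101.0, 204.7]
tcp_rot: [-3.14, 0.003, -3.081]
ft_force: [0.0, 0.1, 0.2]
opening: 0.601
grip_force: 0.0
```

```bash
python3 col.py; python3 cov.py; python3 plan.py 440,100,190,183.6 420,345,150,183.6
```

```text
tcp [-87.6 -52.7] 204.7 [0.  0.1 0.2] 0.6008174269111546 0.0
532 collar z 78.7 y -45.6 [77.5 88. ]
plane dz/dx,dz/dy,z0 [1.4100e-01 4.1000e-02 8.1574e+01]
[-88.1 -52.5] 203.4950568873797 [0.4836072  0.46170133 0.18328263]
[(-72, 68.1), (-60, 70.2), (-48, 69.3), (-36, 70.0), (-24, 69.7), (-12, 69.6), (0, 69.8), (12, 70.5), (24, 69.9), (36, 69.6), (48, 70.3), (60, 70.3), (72, 70.7), (84, 70.2)]
(440.0, 100.0, 190.0, 183.6) slide [np.float64(0.016), np.float64(0.202), np.float64(0.013)] roll -0.002 rows>= 3.3
(420.0, 345.0, 150.0, 183.6) slide [np.float64(0.005), np.float64(0.246), np.float64(0.04)] roll -0.0 rows>= 4.0
```

>>> step_arm(increments=[{"slide":[0.016,0.202,0.013],"roll":0},{"slide":[0.016,0.202,0.013],"roll":0},{"slide":[0.016,0.202,0.013],"roll":0},{"slide":[0.016,0.202,0.013],"roll":0},{"slide":[0.016,0.202,0.013],"roll":0}], fingers=0.0)

```text
t: 44.3
eef_pos: [440.1, 100.2, 189.7]
tcp_rot: [-3.142, -0.002, -3.079]
ft_force: [0.2, -0.7, -0.0]
opening: 0.127
grip_force: 0.0
```

>>> step_arm(increments=[{"slide":[-0.036,0.248,0.04],"roll":0},{"slide":[-0.036,0.248,0.04],"roll":0},{"slide":[-0.036,0.248,0.04],"roll":0},{"slide":[-0.036,0.248,0.04],"roll":0},{"slide":[-0.036,0.248,0.04],"roll":0}])

```text
t: 44.92
eef_pos: [462.0, 350.9, 149.0]
tcp_rot: [-3.141, -0.001, -3.079]
ft_force: [-0.9, -0.6, -0.4]
opening: 0.006
grip_force: 0.0
```

```bash
python3 - <<'E'
from h import *
import plan
s=state();print(s['eef_pos'],s['tcp_rot'])
c=cam('wrist');P=cloud(c,True);Z=P[...,2];X,Y=P[...,0],P[...,1]
comps(P,(Z>42)&(Z<52)&(X<560)&(X>380)&(Y>270)&(Y<460),60)
for n in ('round','square','bar'):
    for r in mark_of('wrist',n+'_key_top')[:1]: print(n,r['confidence'],world(c,r['uv'],47,fish=True).round(1))
c=cam('top');P=cloud(c);Z=P[...,2];PX,PYv=plan.toP(P)
m=(Z>110)&(Z<140)&(PX<-60)&(PX>-110)&(PYv>-80)&(PYv<0);print('knob',m.sum(),np.median(PX[m]),np.median(PYv[m]),np.median(Z[m]))
m=(Z>68)&(Z<100)&(PX<-60)&(PX>-112)&(PYv>-80)&(PYv<0);print('collar',m.sum(),np.median(PX[m]),np.median(PYv[m]),np.median(Z[m]))
E
python3 plan.py 464,394.5,85,183.6
```

```text
[461.96911167 350.87228254 148.95248426] [-3.14107104e+00 -1.20583166e-03 -3.07921102e+00]
1720 rect [434. 352.] [19. 84.] axis 106.5 len 84 wid 19 mid [433.6 351.8] z [45. 46. 47.] px [254. 162.]
534 rect [462. 395.] [24. 25.] axis 88.8 len 26 wid 24 mid [462.  394.9] z [45. 46. 47.] px [297. 195.]
552 rect [481. 330.] [23. 24.] axis 69.7 len 31 wid 30 mid [481.2 330.4] z [45. 47. 47.] px [229. 210.]
273 rect [485. 397.] [ 3. 64.] axis 105.6 len 64 wid 3 mid [485.2 397.2] z [43. 48. 51.] px [297. 218.]
round 0.72 [462.5 395.   47. ]
square 0.57 [480.9 331.4  47. ]
bar 0.88 [434.1 348.8  47. ]
knob 43 -89.08291492395158 -41.98056819837602 123.9739051779261
collar 151 -74.90596636533063 -38.58411720021563 75.19729950553187
(464.0, 394.5, 85.0, 183.6) slide [np.float64(-0.005), np.float64(0.047), np.float64(0.066)] roll -0.004 rows>= 1.3
```

>>> step_arm(increments=[{"slide":[-0.003,0.044,0.03],"roll":0},{"slide":[-0.003,0.044,0.08],"roll":0},{"slide":[-0.003,0.044,0.091],"roll":0},{"slide":[-0.003,0.044,0.091],"roll":0},{"slide":[-0.003,0.044,0.091],"roll":0}])

```text
t: 45.8
eef_pos: [462.6, 393.5, 61.5]
tcp_rot: [3.14, 0.002, -3.082]
ft_force: [0.1, -0.9, 0.3]
opening: 0.007
grip_force: 0.0
```

```bash
python3 -c "
from cell import state
s=state();print(s['eef_pos'],s['ft_force'])"
```

```text
[462.60602534 393.49046381  61.51953684] [ 0.11946223 -0.86045709  0.26208288]
```

>>> step_arm(increments=[{"slide":[0,0.001,0.01],"roll":0},{"slide":[0,0.001,0.016],"roll":0},{"slide":[0,0.001,0.019],"roll":0},{"slide":[0,0.001,0.019],"roll":0},{"slide":[0,0.001,0.019],"roll":0}])

```text
t: 46.42
eef_pos: [461.9, 394.7, 41.3]
tcp_rot: [3.141, 0.001, -3.081]
ft_force: [0.3, -1.3, 8.2]
opening: 0.002
grip_force: 3.9
```

Run:
```python
from h import *
c=cam('wrist');P=cloud(c,True);Z=P[...,2];X,Y=P[...,0],P[...,1]
for n,x,y in (('round',462,395),('square',481,330.5),('bar',434,352)):
    m=(np.hypot(X-x,Y-y)<13)&(Z<52)&(Z>36); print(n,m.sum(),np.percentile(Z[m],[10,50,90]).round(1) if m.sum() else '')
```

```text
round 312 [36.7 39.7 47.1]
square 430 [39.7 46.3 47.3]
bar 1362 [37.5 46.4 47.4]
```

>>> step_arm(increments=[{"slide":[0,0,0],"roll":0},{"slide":[0,0,-0.02],"roll":0},{"slide":[0,0,-0.02],"roll":0},{"slide":[0,0,-0.02],"roll":0}])

```text
t: 46.98
eef_pos: [461.3, 394.4, 60.0]
tcp_rot: [-3.141, -0.001, -3.081]
ft_force: [-0.2, 0.2, -1.2]
opening: 0.002
grip_force: 0.0
```

>>> step_arm(increments=[{"slide":[-0.015,-0.065,0],"roll":0},{"slide":[-0.015,-0.065,0],"roll":0},{"slide":[-0.015,-0.065,0],"roll":0},{"slide":[-0.015,-0.065,0],"roll":0}])

```text
t: 47.48
eef_pos: [480.2, 331.4, 60.3]
tcp_rot: [3.142, -0.0, -3.08]
ft_force: [-0.4, -0.3, -0.8]
opening: 0.004
grip_force: 0.0
```

>>> step_arm(increments=[{"slide":[0,0,0.01],"roll":0},{"slide":[0,0,0.017],"roll":0},{"slide":[0,0,0.02],"roll":0},{"slide":[0,0,0.02],"roll":0},{"slide":[0,0,0.02],"roll":0}])

```text
t: 48.1
eef_pos: [480.2, 331.2, 41.2]
tcp_rot: [3.141, 0.0, -3.081]
ft_force: [-5.5, 2.9, 10.7]
opening: 0.002
grip_force: 5.4
```

>>> step_arm(increments=[{"slide":[0,0,0],"roll":0},{"slide":[0,0,-0.02],"roll":0},{"slide":[0,0,-0.02],"roll":0},{"slide":[0,0,-0.02],"roll":0}])

```text
t: 48.6
eef_pos: [480.2, 330.5, 60.0]
tcp_rot: [-3.141, -0.001, -3.081]
ft_force: [0.5, -0.1, -0.3]
opening: 0.005
grip_force: 0.0
```

>>> step_arm(increments=[{"slide":[0.045,0.023,0],"roll":0},{"slide":[0.045,0.023,0],"roll":0},{"slide":[0.045,0.023,0],"roll":0},{"slide":[0.045,0.023,0],"roll":0}])

```text
t: 49.1
eef_pos: [434.8, 350.6, 60.4]
tcp_rot: [3.142, 0.0, -3.082]
ft_force: [-0.1, -0.6, -0.2]
opening: 0.006
grip_force: 0.0
```

Run:
```python
from h import *
import plan
print(state()['eef_pos'])
c=cam('wrist');P=cloud(c,True);Z=P[...,2];X,Y=P[...,0],P[...,1]
for n,x,y in (('round',462,395),('square',481,330.5),('bar',434,352)):
    m=(np.hypot(X-x,Y-y)<9)&(Z<52)&(Z>36); print(n,m.sum(),np.percentile(Z[m],[10,50,90]).round(1) if m.sum() else '')
c=cam('top');P=cloud(c);Z=P[...,2];PX,PYv=plan.toP(P)
m=(Z>110)&(Z<150)&(PX<-60)&(PX>-110)&(PYv>-80)&(PYv<0);print('knob',m.sum(),np.median(PX[m]),np.median(PYv[m]),np.median(Z[m]))
```

```text
[434.84665337 350.60476731  60.36266848]
round 0 
square 0 
bar 117 [45.6 46.6 47.2]
knob 44 -89.22771056902916 -41.67508482436806 123.53263602958873
```

>>> step_arm(increments=[{"slide":[0,0,0.01],"roll":0},{"slide":[0,0,0.017],"roll":0},{"slide":[0,0,0.02],"roll":0},{"slide":[0,0,0.02],"roll":0},{"slide":[0,0,0.02],"roll":0}])

```text
t: 49.82
eef_pos: [434.4, 350.7, 41.2]
tcp_rot: [3.142, 0.001, -3.081]
ft_force: [-0.8, -2.8, 11.5]
opening: 0.005
grip_force: 5.5
```

>>> step_arm(increments=[{"slide":[0,0,0],"roll":0},{"slide":[0,0,-0.02],"roll":0},{"slide":[0,0,-0.08],"roll":0},{"slide":[0,0,-0.12],"roll":0},{"slide":[0,0,-0.12],"roll":0}])

```text
t: 50.45
eef_pos: [435.0, 351.5, 163.2]
tcp_rot: [3.139, 0.004, -3.081]
ft_force: [-0.1, 0.6, -0.5]
opening: 0.005
grip_force: 0.0
```

>>> step_arm(increments=[{"slide":[0,0,0],"roll":0},{"slide":[0,0,0],"roll":0},{"slide":[0,0,0],"roll":0}])

```text
t: 50.82
eef_pos: [433.9, 350.7, 159.6]
tcp_rot: [-3.141, -0.002, -3.081]
ft_force: [-0.1, -0.0, -0.3]
opening: 0.007
grip_force: 0.0
```

```bash
python3 - <<'E'
from h import *
import plan
c=cam('wrist');P=cloud(c,True);Z=P[...,2];X,Y=P[...,0],P[...,1]
for n,x,y in (('round',462,395),('square',481,330.5),('bar',434,352)):
    m=(np.hypot(X-x,Y-y)<8)&(Z<52)&(Z>36); print(n,m.sum(),np.percentile(Z[m],[10,50,90]).round(1) if m.sum() else '')
c=cam('scene');save(c,'end.png');P=cloud(c);Z=P[...,2];PX,PYv=plan.toP(P)
m=(Z>60)&(Z<150)&(PX<-70)&(PX>-112)&(PYv>-80)&(PYv<0);print('knob top',np.percentile(Z[m],99.5))
im=c['color'][110:340,140:400,::-1]; cv2.imwrite('pics/endc.png',cv2.resize(im,None,fx=2.5,fy=2.5))
E
python3 cov.py
```

```text
round 180 [45.7 46.6 47.3]
square 23 [45.9 46.5 47.2]
bar 198 [45.9 46.7 47.6]
knob top 129.26400017944607
[-94.2 400.4] 160.00637862941588 [-0.37932534 -0.64097979 -0.08825326]
[(-72, 68.0), (-60, 69.8), (-48, 69.5), (-36, 69.8), (-24, 69.8), (-12, 69.5), (0, 69.6), (12, 70.2), (24, 70.3), (36, 70.6), (48, 70.4), (60, 70.4), (72, 70.3), (84, 70.5)]
```

View pics/endc.png

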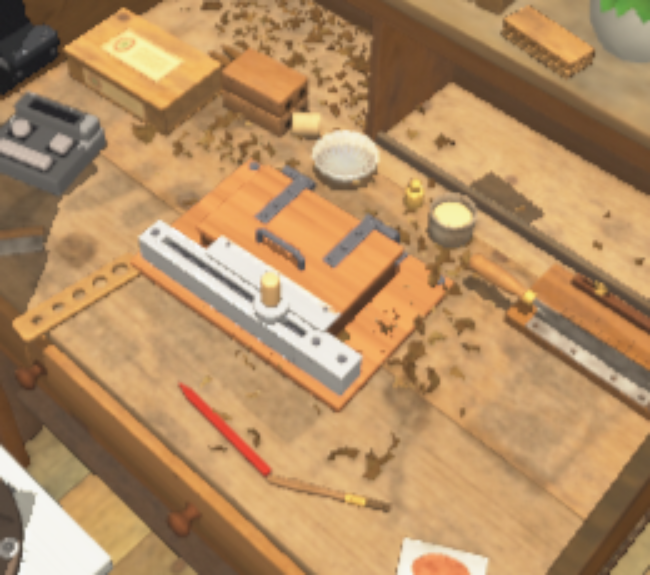

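The final picture shows the cover shut flat and the key upright in the notch at about (270,290), its collar over the tongue. All the timer keys are up, and the pot, weight and tin are in place. I am handing the job in.

```bash
python3 -c "
from cell import env
print(env.job_done())"
```

```text
the job is handed in; nothing more can be done
None
```

The job is handed in with no verdict returned: four bunches in the grooves, cover shut, lock key down in its notch, and the round, square and bar keys pressed in order and back up.

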